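# Level the stage plate and stand the top core ring on it

### The job

Level the stage plate by turning its two slanted foot screws until the bubble lies wholly inside the black circle of the vial. Then lift the top brass ring straight off the pile without shifting the two rings beneath it, and set it down upright, without dropping it, inside the circle engraved on the plate, leaving the bubble centred. Leave the crucible and the counterweight where they stand.

Things in the scene. Friction and masses are not known exactly. Their poses are not given: they have to be found in the camera images.
- stage: Fixed levelling stage: grey sole 225 x 230 mm, above it an aluminium plate 180 x 200 mm, 12 mm thick, top about 67 mm above the bench. Origin on the bench under the stage; x to its rear, y to its left, z up. Adjustable feet at (-75, +90) mm, front left, and (-75, -90), front right; fixed foot at (+80, 0), rear. The plate tilts 0.04 rad per rad of screw.
- knob_left (a point): Centre of the front left foot screw's round black fluted knob, 36 mm diameter, 22 mm thick, about 96 mm above the bench. Its z axis is the turning axis, out of the free face, leaning 28 degrees from vertical to the stage's front (-x). Below it a bare 12 mm shaft, 36 mm long. It turns stiffly (0.15 N m), stays as left, stops 1.6 rad either side of level.
- knob_right (a point): Centre of the front right foot screw's knob, the same as the left one, its axis parallel within 4 degrees; it shifts by up to 4 mm as the left screw is turned.
- bubble (a point): Centre of the bubble, a white disc of 18 mm diameter with a dark edge, in the vial; it settles about 1 s after a turn. Either knob turned clockwise (looking at its free face) raises its foot and the bubble runs towards that foot, 7 mm per rad: for the left knob along stage (x -0.502, y +0.865), for the right along (x -0.502, y -0.865); anticlockwise the reverse.
- vial (a point): Centre of the round bubble vial, a brass-cased disc of 66 mm diameter, 10 mm high, olive face, on the rear of the plate, 60 mm behind the stage's origin. Its black circle is 25 mm in inner diameter: the bubble is wholly inside it when within 3.5 mm of this point.
- spot (a point): Middle of the engraved circle (80 mm inner diameter) on the plate's upper face, 40 mm in front of the stage's origin; z is normal to the plate.
- top_centre (a point): Centre, half-way up, of the top brass ring: a plain tube 56 mm outside, 48 mm inside (4 mm wall), 40 mm high, about 0.22 kg, upright. It lies on the rims of the two lower rings, above the midpoint between them.
- low_a_centre (a point): Centre, half-way up, of one of the two lower rings of the pile (same ring), standing on a cork mat 5 mm thick; the two lower rings stand 60 mm apart, centre to centre.
- low_b_centre (a point): Centre, half-way up, of the other lower ring.
- crucible: A white porcelain crucible, 48 mm across the mouth, 40 mm high, on the other cork mat. Origin at its underside. Not to be disturbed.
- counterweight: A squat dark steel counterweight, 52 mm diameter, 54 mm high with its knob, beside the crucible. Origin at its underside. Not to be disturbed.
Things that resemble listed ones, but are neither listed nor needed, are in the scene too. Leave any blue, red or turquoise look-alike of the part that bears top_centre alone.

How it is judged (in metres and radians):
On the way, in this order (a step that is already met when the one before it is completed fails the run):
1. the bubble lies inside the black circle (within 3.5 mm of the vial's centre), the top ring still on the pile (horizontal distance between bubble and vial below 0.0035 m and distance of top_centre from where it was at the start of the episode below 0.01 m), for 0.3 s.
2. the top ring has been lifted clear of the pile (its centre over 85 mm above the bench) (height (world z) of top_centre above 0.085 m), for 0.1 s.
At the end, for the whole second after the job is handed in: The bubble is within 3.5 mm of the vial's centre; the former top ring, released, stands flat (within 0.08 rad) on the plate, its centre within 12 mm of the engraved circle's middle; the two lower rings are within 10 mm of where they were (horizontal distance between bubble and vial below 0.0035 m and horizontal distance between top_centre and spot below 0.012 m and z of top_centre in the frame of spot between 0.016 and 0.024 m and angle between the z axis of top_centre and the z axis of spot, either way round below 0.08 rad and angle between top_centre's own z axis and vertical below 0.12 rad and distance of each of low_a_centre, low_b_centre from where it was at the start of the episode below 0.01 m); the robot touches nothing.
It fails at once if a lower ring of the pile is shifted by more than 10 mm (distance of any of low_a_centre, low_b_centre from where it was at the start of the episode above 0.01 m).
It fails at once if the ring is dropped onto the plate from more than 12 mm (horizontal distance between top_centre and spot below 0.08 m and z of top_centre in the frame of spot above 0.032 m and contact force between the fingers and ring_top below 0.01 N).
It fails at once if the crucible or the counterweight is moved by more than 20 mm (distance of any of crucible, counterweight from where it was at the start of the episode above 0.02 m).
It also fails if it takes over 58 s, if anything falls off the work surface, if the arm or the gripper's body presses on something with over 40 N, if the wrist force passes 120 N, or if a joint passes its speed limit or range.

### The arm

A 6-joint arm with a two-finger parallel gripper is mounted at the origin on the work surface. World frame = base frame: x ahead of the robot, y to its left, z up, the work surface at z = 0. Lengths are in m, angles in degrees, forces in N, time in s.
With the tool pointing down it reaches from about 0.425 to 0.925 m from the base axis. Payload 12.5 kg.
Tool frame: the origin (TCP) lies midway between the tips of the shut fingers; the grasp point (between the pads) lies robot.hold_point_z behind it (robot.hold_point_z is the distance from the TCP to the grasp point, in m); z points along the fingers, y is the direction in which the jaws open and shut (so a half turn about z gives the same grasp; the last joint's range is limited). The gripper opens to 85 mm and grips with 20 to 120 N. Pads are 22 mm wide; open, the fingers measure 114 mm over their backs; the gripper's body (76 mm by 85 mm) begins 54 mm behind the grasp point. The pads swing forward as they close: fully open they stand 13 mm farther back than shut.
Start: joints at [63.679, 28.126, 89.318, -0, 62.55, -6.05], TCP at [0.217, 0.586, 0.231] pointing down, gripper open.
Joint ranges: [-177.58, 177.58], [-47.91, 125.51], [2.72, 160], [-65.01, 245.01], [3.68, 167.84], [-153.87, 153.87]. Speed limits (degrees/s): [127.2, 127.2, 159.86, 180, 180, 180].

### API

Orientations are given as a 3x3 rotation matrix whose columns are the frame's x, y, z axes.
In Python, from station import robot, imaging gives the robot as it stands.
- The arm moves only by the tool arm_command, never from a script. Its argument "moves" is a list of rows, each an object of numbers: "dx", "dy", "dz": the shift along the tool's x, y, z normalised to -1 to 1, where 1 is 0.04 m; "wx", "wy", "wz": the turn, a rotation vector about the tool's x, y, z normalised to -1 to 1, where 1 is 0.12 rad; "claw": the gripper command: -1 is shut, 1 is fully open, values between are in proportion. A call has 1 to 10 rows; each row shifts and turns the commanded pose from where the row before left it, along the tool's axes as they then stand; what a row does not reach is not made up. A row lasts 1/12 s, in which the tool goes at most 41.7 mm and 7.16 degrees, less where a joint would pass 70% of its speed; a pose out of reach is approached as far as the arm can. A call with a number of a shift or a turn outside -1 to 1 is refused whole. A call with a gripper value outside its range is refused whole. The fingers move at their own pace and stop on an object; the grip force is fixed at half the most. Time passes only in rows, so rows that do not move let the fingers close. It gives the time, the measured TCP pose, the force and the opening at its end, in the units of the state.
- robot.state(): the state, without advancing time (a new reading comes with each control period).
- imaging.camera(name): name is "scene" or "top" or "wrist"; returns the picture (384x512x3 uint8, red, green, blue); there is no depth.
- imaging.camera_model(name): a dict with "K" (3x3 intrinsics, pixels), "cam_to_world" (4x4, takes a point from camera to world coordinates); the wrist camera has in their place "tool_from_camera" (4x4, takes a point from camera to tool coordinates, whose origin is the TCP and whose axes are the flange's). Camera axes: x right, y up, looking along -z (the intrinsics and any distortion apply to the point x, -y, -z); pixel columns grow to the right and rows downward; lengths in m; the calibration is good to about 2 mm. A picture is of the moment at which its call begins: read the wrist's pose just before it. camera_model takes no time and is no camera call.
- robot.job_done(): hands the job in, once; it reports no verdict.
The state is a dict: "clock": time; "qpos": joint angles; "dq": joint speeds; "joint_torque": joint torques, N m; "tcp_pos": TCP position; "tool_rot": TCP orientation; "ft_force": force on the tool from outside, world axes, zero at the start; "moment": the same for the moment, N m; "width": finger opening in m.
Only numpy, scipy, OpenCV 4.12 (cv2) and the standard library are available. Lean on these libraries where they do the work, as an engineer would, in place of code of your own. Each camera call takes 0.05 s, during which the arm holds its last target. There are 200 camera calls.

## Working session

There is one attempt and no reset: what is moved stays moved. The work goes in short steps, Python scripts to look and compute and a tool call to move; the robot and the scene stay as the last step left them, time stands still between calls to the robot, and variables do not carry over. Pictures are saved under pics/ and viewed, about 8 in all and at most 12, crops included, and the job is handed in when it is done.

Besides the shell and the picture viewer there is one more tool, called as name([rows], argument=value, ...), one row to a line, values as JSON. arm_command: Moves the arm, as the interface text tells. Its arguments: {"type":"object","properties":{"moves":{"type":"array"}},"required":["moves"]}

```bash
ls; mkdir -p pics; python3 - <<'E'
from station import robot, imaging
import cv2,numpy as np
np.set_printoptions(precision=4,suppress=True)
s=robot.state();print(s, robot.hold_point_z)
for n in ["scene","top","wrist"]:
    im=imaging.camera(n);cv2.imwrite(f"pics/{n}0.png",im[:,:,::-1]);print(n,imaging.camera_model(n))
a=[cv2.imread(f"pics/{n}0.png") for n in ["scene","top"]]
cv2.imwrite("pics/v1.png",cv2.resize(a[0],(800,600),interpolation=cv2.INTER_CUBIC))
cv2.imwrite("pics/v2.png",cv2.resize(a[1],(800,600),interpolation=cv2.INTER_CUBIC))
E
```

```text
pics
{'clock': 0.0, 'qpos': array([63.6786, 28.1661, 89.3525,  0.0002, 62.5498, -6.051 ]), 'dq': array([ 0.1083,  0.1199, -0.0473,  0.0302, -0.022 ,  0.0221]), 'joint_torque': array([  0.002 , -61.846 , -26.1595,  -0.    ,   0.004 ,  -0.    ]), 'tcp_pos': array([0.2164, 0.5861, 0.2307]), 'tool_rot': array([[-0.9381,  0.3465, -0.0005],
       [ 0.3465,  0.9381, -0.0011],
       [ 0.0001, -0.0012, -1.    ]]), 'ft_force': array([ 0.7225, -0.6443, -0.043 ]), 'moment': array([-0.0391,  0.063 , -0.0163]), 'width': 0.08541975632031057} 0.0187
scene {'K': array([[438.3529,   0.    , 251.3778],
       [  0.    , 438.3529, 192.9944],
       [  0.    ,   0.    ,   1.    ]]), 'cam_to_world': array([[-0.6674, -0.4843,  0.5657,  1.214 ],
       [ 0.7447, -0.4429,  0.4993,  0.4743],
       [ 0.0087,  0.7545,  0.6562,  0.8229],
       [ 0.    ,  0.    ,  0.    ,  1.    ]])}
top {'K': array([[413.5145,   0.    , 255.5981],
       [  0.    , 413.5145, 190.4599],
       [  0.    ,   0.    ,   1.    ]]), 'cam_to_world': array([[ 0.0205,  0.9831, -0.1821,  0.3534],
       [-0.9997,  0.023 ,  0.012 , -0.0596],
       [ 0.016 ,  0.1818,  0.9832,  1.2618],
       [ 0.    ,  0.    ,  0.    ,  1.    ]])}
wrist {'K': array([[295.3746,   0.    , 250.248 ],
       [  0.    , 295.3746, 188.8068],
       [  0.    ,   0.    ,   1.    ]]), 'tool_from_camera': array([[ 0.0001,  0.9522,  0.3055,  0.0782],
       [ 1.    , -0.0006,  0.0015, -0.0001],
       [ 0.0016,  0.3055, -0.9522, -0.143 ],
       [ 0.    ,  0.    ,  0.    ,  1.    ]])}
```

View pics/v1.png

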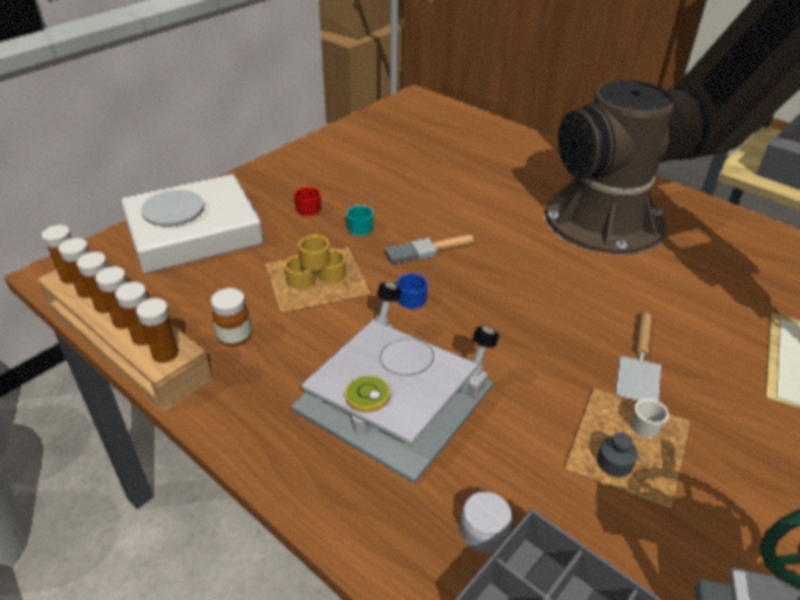

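View pics/v2.png

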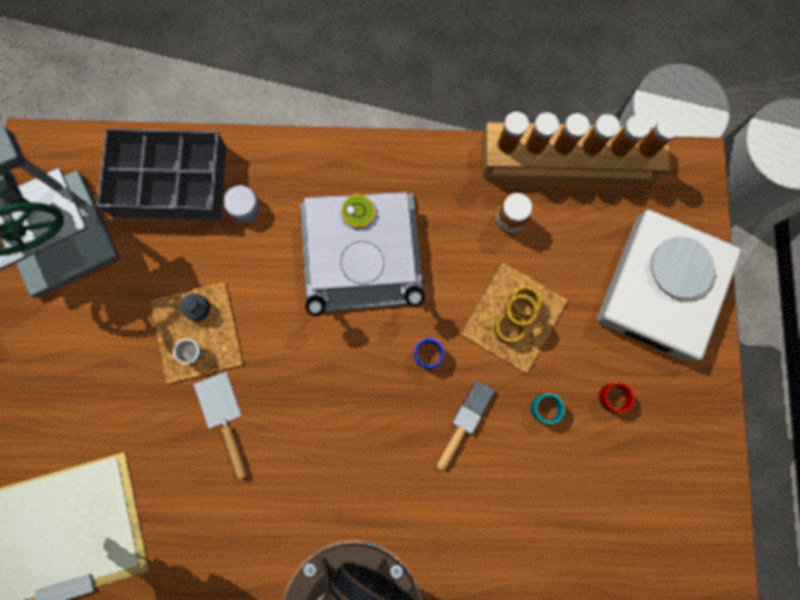

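View 1 (scene) shows the stage in the middle. Its knobs are at (388,291) for the right one and (485,337) for the left, and the vial is at (367,393). The brass pile is at (315,262). View 2 (top) has the knobs at (316,305) and (414,295), the vial at (358,210) and the pile at (518,315). The red, turquoise and blue rings are look-alikes lying loose on the bench. The pile's upper brass ring is the only one resting on two others, so it is the target. I'll make one enlarged crop to confirm it and read exact pixels.

```bash
python3 - <<'E'
import cv2,numpy as np
s=cv2.imread("pics/scene0.png");t=cv2.imread("pics/top0.png")
def c(im,x,y,w,h,f=5): return cv2.resize(im[y:y+h,x:x+w],(400,300),interpolation=cv2.INTER_CUBIC)
A=np.vstack([np.hstack([c(s,190,170,140,105),c(s,165,140,80,60)]),np.hstack([c(t,185,115,100,75),c(t,290,165,80,60)])])
cv2.imwrite("pics/v3.png",A)
E
```

```text
(no output)
```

View pics/v3.png

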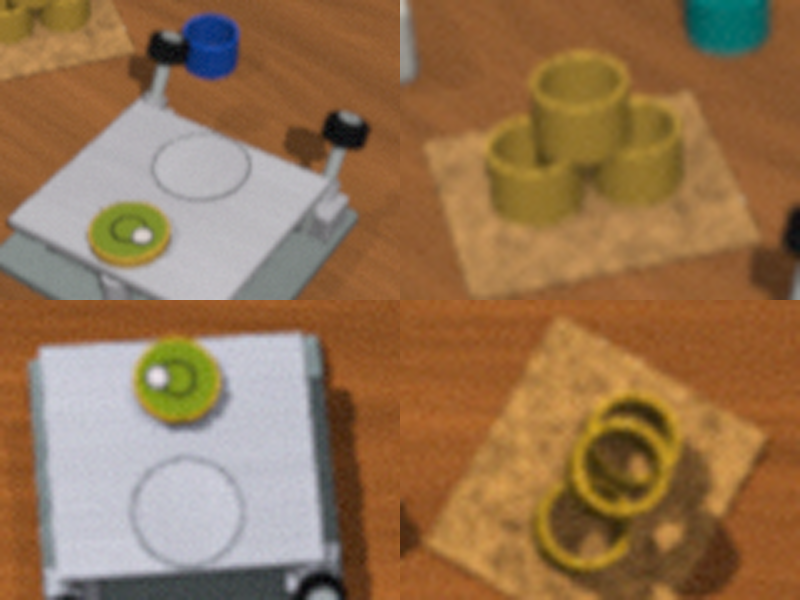

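View 3 confirms the brass ring lying on two others: rim centre at (580,77) in the scene crop and (621,466) in the top crop. The bubble is off the circle towards the left foot. Next I triangulate.

```bash
cat > h.py <<'E'
from station import robot, imaging
import cv2,numpy as np
np.set_printoptions(precision=4,suppress=True)
C=np.diag([1,-1,-1.])
def cam(n,s=None):
    m=imaging.camera_model(n)
    T=m.get("cam_to_world")
    if T is None:
        W=np.eye(4);W[:3,:3]=s["tool_rot"];W[:3,3]=s["tcp_pos"];T=W@m["tool_from_camera"]
    return np.array(m["K"]),np.array(T)
def ray(c,p):
    d=c[1][:3,:3]@C@np.linalg.inv(c[0])@[p[0],p[1],1];return c[1][:3,3],d/np.linalg.norm(d)
def proj(c,X):
    x=c[0]@C@c[1][:3,:3].T@(np.asarray(X)-c[1][:3,3]);return x[:2]/x[2]
def tri(obs):
    A=0;b=0
    for c,p in obs:
        o,d=ray(c,p);M=np.eye(3)-np.outer(d,d);A=A+M;b=b+M@o
    X=np.linalg.solve(A,b);return X,[np.linalg.norm(proj(c,X)-p) for c,p in obs]
def onplane(c,p,z):
    o,d=ray(c,p);return o+d*(z-o[2])/d[2]
E
python3 - <<'E'
from h import *
S=cam("scene");T=cam("top")
P=dict(kl=((311.1,215.9),(202.2,195.2)),kr=((249.2,186.8),(265.1,188.3)),vial=((235.3,250.5),(229.5,134.7)),bub=((240,252.6),(224.2,134.3)),spot=((260.4,228.1),(232,167.8)),topr=((201,155.4),(334.2,198.2)),la=((191.4,168.6),(336.6,193)),lb=((212.4,165),(327,210)))
for k,(a,b) in P.items():
    print(k,*tri([(S,a),(T,b)]))
    
# stage frame
E
```

```text
kl [0.5518 0.0797 0.0937] [np.float64(0.5561124472464526), np.float64(0.46433081304331447)]
kr [ 0.5751 -0.0996  0.0974] [np.float64(0.6644625864755218), np.float64(0.594361889744546)]
vial [0.7408 0.0084 0.0735] [np.float64(0.5428062629473417), np.float64(0.4104150805945674)]
bub [0.7406 0.0236 0.0776] [np.float64(0.30157862580100575), np.float64(0.22643461668860007)]
spot [ 0.6417 -0.0018  0.0638] [np.float64(0.42691732106870917), np.float64(0.3468997502622068)]
topr [ 0.5537 -0.3015  0.0853] [np.float64(0.13834609813169294), np.float64(0.1359282437242719)]
la [ 0.5778 -0.3188  0.0423] [np.float64(0.26844302293272027), np.float64(0.25844830655709106)]
lb [ 0.5248 -0.2883  0.0417] [np.float64(0.20534184659143193), np.float64(0.20167078421476567)]
```

```bash
cat >> h.py <<'E'
from scipy.spatial.transform import Rotation as Ro
def stage_axes(yaw):
    y=np.radians(yaw);return np.array([np.cos(y),np.sin(y),0]),np.array([-np.sin(y),np.cos(y),0])
def tool(z,xref,roll):
    z=z/np.linalg.norm(z);x=xref-z*(z@xref);x/=np.linalg.norm(x)
    return np.c_[x,np.cross(z,x),z]@Ro.from_euler("z",roll,degrees=True).as_matrix()
def knobrot(yaw,roll,lean=28):
    xs,ys=stage_axes(yaw);l=np.radians(lean)
    return tool(np.sin(l)*xs-np.cos(l)*np.array([0,0,1.]),ys,roll)
def plan(R,p,s=None):
    s=s or robot.state();r=Ro.from_matrix(s["tool_rot"].T@R).as_rotvec()/.12
    n=max(1,int(np.ceil(abs(r).max()/.9)));d=R.T@(np.asarray(p)-s["tcp_pos"])/.04
    m=max(1,int(np.ceil(np.linalg.norm(d)/.95)))
    print("t",round(s["clock"],2),"F",s["ft_force"],"w",round(s["width"],4),"q",s["qpos"],"\nturn",n,"x",r/n,"\nshift",m,"x",d/m)
E
python3 - <<'E'
from h import *
R=knobrot(6.5,30);p=np.array([.5518,.0797,.0937])-.1*R[:,2];print(R,p);plan(R,p)
E
```

```text
[[ 0.3406  0.8163  0.4665]
 [ 0.9104 -0.4102  0.0531]
 [ 0.2347  0.4066 -0.8829]] [0.5052 0.0744 0.182 ]
t 0.15 F [0.4497 0.1865 0.0012] w 0.0853 q [63.6777 28.156  89.344   0.0007 62.5492 -6.051 ] 
turn 15 x [-0.2911 -0.0864  0.8842] 
shift 16 x [-0.5923  0.6652  0.2353]
```

arm_command([
  {"wx": -0.29,"wy": -0.09,"wz": 0.88,"claw": 1},
  {"wx": -0.29,"wy": -0.09,"wz": 0.88,"claw": 1},
  {"wx": -0.29,"wy": -0.09,"wz": 0.88,"claw": 1},
  {"wx": -0.29,"wy": -0.09,"wz": 0.88,"claw": 1},
  {"wx": -0.29,"wy": -0.09,"wz": 0.88,"claw": 1},
  {"wx": -0.29,"wy": -0.09,"wz": 0.88,"claw": 1},
  {"wx": -0.29,"wy": -0.09,"wz": 0.88,"claw": 1},
  {"wx": -0.29,"wy": -0.09,"wz": 0.88,"claw": 1},
  {"wx": -0.29,"wy": -0.09,"wz": 0.88,"claw": 1},
  {"wx": -0.29,"wy": -0.09,"wz": 0.88,"claw": 1},
])

```text
$.moves[0]: bad value
```

arm_command([
  {"wx": -0.29,"wy": -0.09,"wz": 0.88,"claw": 1},
  {"wx": -0.29,"wy": -0.09,"wz": 0.88,"claw": 1},
  {"wx": -0.29,"wy": -0.09,"wz": 0.88,"claw": 1},
  {"wx": -0.29,"wy": -0.09,"wz": 0.88,"claw": 1},
  {"wx": -0.29,"wy": -0.09,"wz": 0.88,"claw": 1},
  {"dx": -0.59,"dy": 0.66,"dz": 0.235,"claw": 1},
  {"dx": -0.59,"dy": 0.66,"dz": 0.235,"claw": 1},
  {"dx": -0.59,"dy": 0.66,"dz": 0.235,"claw": 1},
  {"dx": -0.59,"dy": 0.66,"dz": 0.235,"claw": 1},
  {"dx": -0.59,"dy": 0.66,"dz": 0.235,"claw": 1},
])

```text
$.moves[0]: bad value
```

arm_command([
  {"dx": -0.59,"dy": 0.66,"dz": 0.235,"claw": 1},
  {"dx": -0.59,"dy": 0.66,"dz": 0.235,"claw": 1},
  {"dx": -0.59,"dy": 0.66,"dz": 0.235,"claw": 1},
  {"dx": -0.59,"dy": 0.66,"dz": 0.235,"claw": 1},
  {"dx": -0.59,"dy": 0.66,"dz": 0.235,"claw": 1},
  {"dx": -0.59,"dy": 0.66,"dz": 0.235,"claw": 1},
  {"dx": -0.59,"dy": 0.66,"dz": 0.235,"claw": 1},
  {"dx": -0.59,"dy": 0.66,"dz": 0.235,"claw": 1},
  {"dx": -0.59,"dy": 0.66,"dz": 0.235,"claw": 1},
  {"dx": -0.59,"dy": 0.66,"dz": 0.235,"claw": 1},
])

```text
$.moves[0]: bad value
```

```bash
python3 - <<'E'
from h import *
R=knobrot(6.5,30);p=np.array([.5518,.0797,.0937])-.1*R[:,2];plan(R,p)
s=robot.state();im=imaging.camera("wrist");W=cam("wrist",s)
print(proj(W,[.5518,.0797,.0937]),proj(W,[.5518,.0797,.0937]+.011*-R[:,2]))
cv2.imwrite("pics/w1.png",im[:,:,::-1]);np.save("w1.npy",W[1])
cv2.imwrite("pics/v4.png",cv2.resize(im[:,:,::-1],(800,600),interpolation=cv2.INTER_CUBIC))
E
```

```text
t 0.15 F [0.4497 0.1865 0.0012] w 0.0853 q [63.6777 28.156  89.344   0.0007 62.5492 -6.051 ] 
turn 15 x [-0.2911 -0.0864  0.8842] 
shift 16 x [-0.5923  0.6652  0.2353]
[ 10.4013 493.5565] [  2.8562 500.1176]
```

View pics/v4.png

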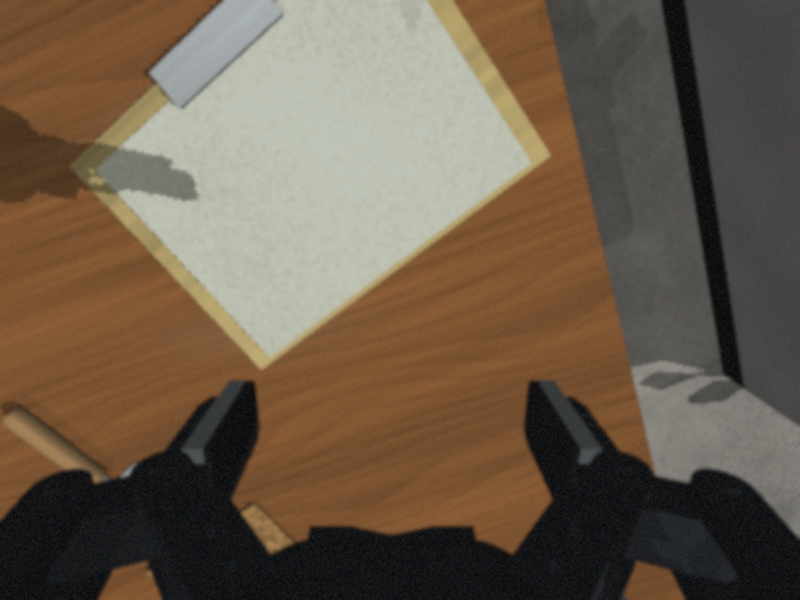

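The rows were refused because every key has to be present. View 4 only shows the start pose, with the paper below and the fingers at the bottom. I'm resending complete rows.

arm_command([
  {"dx": 0,"dy": 0,"dz": 0,"wx": -0.29,"wy": -0.09,"wz": 0.88,"claw": 1},
  {"dx": 0,"dy": 0,"dz": 0,"wx": -0.29,"wy": -0.09,"wz": 0.88,"claw": 1},
  {"dx": 0,"dy": 0,"dz": 0,"wx": -0.29,"wy": -0.09,"wz": 0.88,"claw": 1},
  {"dx": 0,"dy": 0,"dz": 0,"wx": -0.29,"wy": -0.09,"wz": 0.88,"claw": 1},
  {"dx": 0,"dy": 0,"dz": 0,"wx": -0.29,"wy": -0.09,"wz": 0.88,"claw": 1},
  {"dx": 0,"dy": 0,"dz": 0,"wx": -0.29,"wy": -0.09,"wz": 0.88,"claw": 1},
  {"dx": 0,"dy": 0,"dz": 0,"wx": -0.29,"wy": -0.09,"wz": 0.88,"claw": 1},
  {"dx": 0,"dy": 0,"dz": 0,"wx": -0.29,"wy": -0.09,"wz": 0.88,"claw": 1},
  {"dx": 0,"dy": 0,"dz": 0,"wx": -0.29,"wy": -0.09,"wz": 0.88,"claw": 1},
  {"dx": 0,"dy": 0,"dz": 0,"wx": -0.29,"wy": -0.09,"wz": 0.88,"claw": 1},
])

```text
clock: 1.03
tcp_pos: [0.2165, 0.5862, 0.2313]
tool_rot: [[-0.157, 0.935, 0.317], [0.984, 0.122, 0.127], [0.08, 0.333, -0.94]]
ft_force: [0.1, 0.4, 0.9]
width: 0.0851
```

arm_command([
  {"dx": 0,"dy": 0,"dz": 0,"wx": -0.29,"wy": -0.09,"wz": 0.88,"claw": 1},
  {"dx": 0,"dy": 0,"dz": 0,"wx": -0.29,"wy": -0.09,"wz": 0.88,"claw": 1},
  {"dx": 0,"dy": 0,"dz": 0,"wx": -0.29,"wy": -0.09,"wz": 0.88,"claw": 1},
  {"dx": 0,"dy": 0,"dz": 0,"wx": -0.29,"wy": -0.09,"wz": 0.88,"claw": 1},
  {"dx": 0,"dy": 0,"dz": 0,"wx": -0.29,"wy": -0.09,"wz": 0.88,"claw": 1},
])

```text
clock: 1.45
tcp_pos: [0.2164, 0.5862, 0.2313]
tool_rot: [[0.339, 0.815, 0.469], [0.912, -0.408, 0.049], [0.231, 0.411, -0.882]]
ft_force: [-0.5, -0.2, -0.1]
width: 0.0852
```

```bash
python3 - <<'E'
from h import *
R=knobrot(6.5,30);p=np.array([.5518,.0797,.0937])-.1*R[:,2];plan(R,p)
E
```

```text
t 1.45 F [-0.4986 -0.1528 -0.1107] w 0.0852 q [ 73.9265  26.4643  97.5606 -34.6901  50.1999 118.5851] 
turn 1 x [0.0366 0.021  0.026 ] 
shift 16 x [-0.5925  0.665   0.2359]
```

arm_command([
  {"dx": -0.59,"dy": 0.66,"dz": 0.235,"wx": 0,"wy": 0,"wz": 0,"claw": 1},
  {"dx": -0.59,"dy": 0.66,"dz": 0.235,"wx": 0,"wy": 0,"wz": 0,"claw": 1},
  {"dx": -0.59,"dy": 0.66,"dz": 0.235,"wx": 0,"wy": 0,"wz": 0,"claw": 1},
  {"dx": -0.59,"dy": 0.66,"dz": 0.235,"wx": 0,"wy": 0,"wz": 0,"claw": 1},
  {"dx": -0.59,"dy": 0.66,"dz": 0.235,"wx": 0,"wy": 0,"wz": 0,"claw": 1},
  {"dx": -0.59,"dy": 0.66,"dz": 0.235,"wx": 0,"wy": 0,"wz": 0,"claw": 1},
  {"dx": -0.59,"dy": 0.66,"dz": 0.235,"wx": 0,"wy": 0,"wz": 0,"claw": 1},
  {"dx": -0.59,"dy": 0.66,"dz": 0.235,"wx": 0,"wy": 0,"wz": 0,"claw": 1},
  {"dx": -0.59,"dy": 0.66,"dz": 0.235,"wx": 0,"wy": 0,"wz": 0,"claw": 1},
  {"dx": -0.59,"dy": 0.66,"dz": 0.235,"wx": 0,"wy": 0,"wz": 0,"claw": 1},
])

```text
clock: 2.28
tcp_pos: [0.3979, 0.2675, 0.2028]
tool_rot: [[0.334, 0.818, 0.468], [0.914, -0.403, 0.05], [0.23, 0.411, -0.882]]
ft_force: [1.1, 1.1, -1.0]
width: 0.0855
```

arm_command([
  {"dx": -0.59,"dy": 0.66,"dz": 0.235,"wx": 0,"wy": 0,"wz": 0,"claw": 1},
  {"dx": -0.59,"dy": 0.66,"dz": 0.235,"wx": 0,"wy": 0,"wz": 0,"claw": 1},
  {"dx": -0.59,"dy": 0.66,"dz": 0.235,"wx": 0,"wy": 0,"wz": 0,"claw": 1},
  {"dx": -0.59,"dy": 0.66,"dz": 0.235,"wx": 0,"wy": 0,"wz": 0,"claw": 1},
  {"dx": -0.59,"dy": 0.66,"dz": 0.235,"wx": 0,"wy": 0,"wz": 0,"claw": 1},
  {"dx": -0.59,"dy": 0.66,"dz": 0.235,"wx": 0,"wy": 0,"wz": 0,"claw": 1},
])

```text
clock: 2.78
tcp_pos: [0.4825, 0.1205, 0.1885]
tool_rot: [[0.336, 0.82, 0.463], [0.914, -0.403, 0.051], [0.228, 0.406, -0.885]]
ft_force: [0.7, -0.4, -0.4]
width: 0.0854
```

```bash
cat >> h.py <<'E'
def shot(name,n="wrist"):
    s=robot.state();im=imaging.camera(n)[:,:,::-1].copy();c=cam(n,s)
    cv2.imwrite(f"pics/{name}.png",im);np.save(f"pics/{name}.npy",np.vstack([c[1],np.pad(c[0],((0,0),(0,1)))]))
    return im,c
def load(name):
    a=np.load(f"pics/{name}.npy");return a[4:,:3],a[:4]
E
python3 - <<'E'
from h import *
R=knobrot(6.5,30);p=np.array([.5518,.0797,.0937])-.1*R[:,2];plan(R,p)
im,W=shot("w1")
k=np.array([.5518,.0797,.0937]);print(proj(W,k),proj(W,k-.011*R[:,2]))
cv2.imwrite("pics/v5.png",cv2.resize(im,(800,600),interpolation=cv2.INTER_CUBIC))
E
```

```text
t 2.78 F [ 0.7104 -0.3838 -0.4395] w 0.0854 q [  6.4535  15.0835 126.5202  -0.4651  10.6508  29.9543] 
turn 1 x [-0.0243  0.0319  0.0672] 
shift 2 x [-0.4478  0.4343  0.1736]
[286.6856 220.0991] [288.0672 225.064 ]
```

View pics/v5.png

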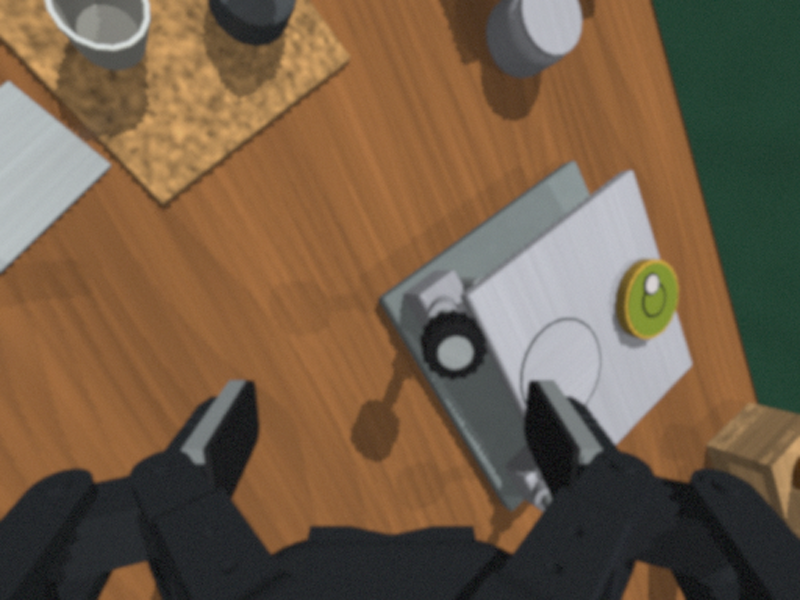

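View 5: the left knob's pale free face is at (456,352) and its black body is centred at about (453,346). The bubble at (653,284) is outside the vial's circle at (654,299), on the left-foot side.

```bash
python3 - <<'E'
from h import *
from scipy.optimize import least_squares
S=cam("scene");T=cam("top");W=load("w1")
R=knobrot(6.5,30)
F,e=tri([(S,(311.8,211.3)),(T,(202.2,195.8)),(W,(291.8,225.3))]);print("face",F,e)
F2,e=tri([(T,(202.2,195.8)),(W,(291.8,225.3))]);print("face TW",F2,e)
k=F+.011*R[:,2];print("knob",k)
D=[([63.68,28.16,89.35],[.2164,.5861,.2307],[-.0005,-.0011,-1]),([73.9265,26.4643,97.5606],[.2164,.5862,.2313],[.469,.049,-.882]),([6.4535,15.08,126.52],[.4825,.1205,.1885],[.463,.051,-.885])]
def f(v,full=0):
    h,a,L1,L2,Lt=v;o=[]
    for q,t,z in D:
        q=np.radians(q);w=np.array(t)-Lt*np.array(z);r=a+L1*np.sin(q[1])+L2*np.sin(q[1]+q[2])
        o+=[w[0]-r*np.cos(q[0]),w[1]-r*np.sin(q[0]),w[2]-h-L1*np.cos(q[1])-L2*np.cos(q[1]+q[2])]
    return np.array(o)
g=least_squares(f,[.2,0.,.45,.45,.25]);print(g.x,abs(g.fun).max())
h,a,L1,L2,Lt=g.x
for d in [.1,.05,0,-.0187]:
  for lean in (28,24,20):
    Rr=knobrot(6.5,0,lean);w=k-(d+Lt)*Rr[:,2];r=np.hypot(w[0],w[1])
    s=least_squares(lambda x:[a+L1*np.sin(x[0])+L2*np.sin(x[0]+x[1])-r,h+L1*np.cos(x[0])+L2*np.cos(x[0]+x[1])-w[2]],[.4,1.8])
    q=np.degrees(s.x);print(d,lean,q,"q5",180-lean-q.sum(),s.cost)
E
```

```text
face [0.5485 0.0781 0.1057] [np.float64(0.5075071424561389), np.float64(0.37278256352319006), np.float64(0.4289917896718315)]
face TW [0.5492 0.0773 0.1046] [np.float64(0.10874306379338744), np.float64(0.3377766751671518)]
knob [0.5537 0.0787 0.096 ]
[0.0557 0.1272 0.4875 0.3043 0.11  ] 0.06509110215534675
0.1 28 [ 17.401 124.523] q5 10.075950202822781 5.746974954051512e-31
0.1 24 [ 17.8707 121.7788] q5 16.35052645307556 5.323259074744926e-17
0.1 20 [ 18.533 119.051] q5 22.416022162403294 3.5204601821479755e-18
0.05 28 [ 24.5116 124.9418] q5 2.5465984353616307 3.9877798831869534e-25
0.05 24 [ 24.6635 122.8332] q5 8.5033317158138 2.3240831425430445e-26
0.05 20 [ 24.9684 120.725 ] q5 14.3066735730512 1.1470915785968152e-27
0 28 [ 31.6509 124.1872] q5 -3.8380652391077206 8.349544091327922e-22
0 24 [ 31.6298 122.7447] q5 1.625462191193293 1.576107427680718e-22
0 20 [ 31.7097 121.2916] q5 6.998742111910218 2.99317716814549e-23
-0.0187 28 [ 34.2891 123.6082] q5 -5.897385807296018 7.123037936786318e-21
-0.0187 24 [ 34.238  122.4172] q5 -0.6551961198347271 1.8741893223008074e-21
-0.0187 20 [ 34.2675 121.2138] q5 4.518622650500873 4.959317018631761e-22
```

```bash
python3 - <<'E'
from h import *
R=knobrot(6.5,30);k=np.array([.5537,.0787,.096]);plan(R,k-.06*R[:,2])
E
```

```text
t 2.83 F [ 1.9035 -0.2761 -0.3688] w 0.0853 q [  6.1863  15.1807 126.4048   0.2     10.6347  28.7742] 
turn 1 x [-0.02    0.0297  0.1094] 
shift 2 x [-0.4332  0.4457  0.6485]
```

arm_command([
  {"dx": -0.43,"dy": 0.45,"dz": 0.4,"wx": 0,"wy": 0,"wz": 0,"claw": 1},
  {"dx": -0.43,"dy": 0.45,"dz": 0.4,"wx": 0,"wy": 0,"wz": 0,"claw": 1},
  {"dx": 0,"dy": 0,"dz": 0.25,"wx": 0,"wy": 0,"wz": 0,"claw": 1},
  {"dx": 0,"dy": 0,"dz": 0.25,"wx": 0,"wy": 0,"wz": 0,"claw": 1},
])

```text
clock: 3.17
tcp_pos: [0.5175, 0.0879, 0.1535]
tool_rot: [[0.336, 0.821, 0.462], [0.914, -0.403, 0.051], [0.228, 0.405, -0.886]]
ft_force: [0.7, 0.3, -0.2]
width: 0.0851
```

```bash
python3 - <<'E'
from h import *
R=knobrot(6.5,30);k=np.array([.5537,.0787,.096]);plan(R,k-.06*R[:,2]);print(robot.state())
E
```

```text
t 3.17 F [ 0.7284  0.2837 -0.1822] w 0.0851 q [  1.2638  20.8268 125.4097  20.9928   6.6101   4.0754] 
turn 1 x [-0.0354  0.0314  0.0611] 
shift 1 x [-0.2379  0.2479  0.18  ]
{'clock': 3.1667, 'qpos': array([  1.2638,  20.8268, 125.4097,  20.9928,   6.6101,   4.0754]), 'dq': array([  1.9564,  15.6608,  -0.3822,  36.0678, -14.039 , -35.2369]), 'joint_torque': array([ -1.2715, -44.9661, -16.3455,  -0.8254,  -0.8844,   0.6923]), 'tcp_pos': array([0.5175, 0.0879, 0.1535]), 'tool_rot': array([[ 0.3363,  0.8208,  0.4617],
       [ 0.9136, -0.4033,  0.0514],
       [ 0.2284,  0.4045, -0.8855]]), 'ft_force': array([ 0.7284,  0.2837, -0.1822]), 'moment': array([-0.0188,  0.2502, -0.0103]), 'width': 0.08512992870001126}
```

```bash
cat > fk.py <<'E'
from h import *
from scipy.optimize import least_squares
D=[([63.6786,28.1661,89.3525,.0002,62.5498,-6.051],[.2164,.5861,.2307],[[-.9381,.3465,-.0005],[.3465,.9381,-.0011],[.0001,-.0012,-1]]),
([73.9265,26.4643,97.5606,-34.6901,50.1999,118.5851],[.2164,.5862,.2313],[[.339,.815,.469],[.912,-.408,.049],[.231,.411,-.882]]),
([6.4535,15.0835,126.5202,-.4651,10.6508,29.9543],[.4825,.1205,.1885],[[.336,.82,.463],[.914,-.403,.051],[.228,.406,-.885]]),
([1.2638,20.8268,125.4097,20.9928,6.6101,4.0754],[.5175,.0879,.1535],[[.3363,.8208,.4617],[.9136,-.4033,.0514],[.2284,.4045,-.8855]])]
def E(ax,a): return Ro.from_euler(ax,a,degrees=True).as_matrix()
def fk(v,q,s4=1,s6=1,o6=-90):
    t=np.zeros(3);R=E("z",q[0])
    for off,M in ((v[:3],E("y",q[1])),(np.r_[v[3],0,v[4]],E("y",q[2])),(np.r_[0,0,v[5]],E("z",s4*q[3])@E("y",q[4])),(v[6:9],E("z",s6*q[5]+o6))):
        t=t+R@off;R=R@M
    return R,t
E
python3 - <<'E'
from fk import *
for s4 in(1,-1):
  for s6 in(1,-1):
    for o in(90,-90):print(s4,s6,o,[round(np.degrees(Ro.from_matrix(fk(np.zeros(9),q,s4,s6,o)[0].T@np.array(R)).magnitude()),1) for q,t,R in D])
v0=np.array([0,-.06,.2,0,.45,.4,0,0,.25])
best=least_squares(lambda v:np.r_[np.concatenate([fk(v,q)[1]-t for q,t,R in D]),1e-4*(v-v0)],v0)
print(best.x,abs(best.fun[:12]).max())
E
```

```text
1 1 90 [np.float64(0.0), np.float64(0.0), np.float64(0.0), np.float64(0.0)]
1 1 -90 [np.float64(180.0), np.float64(180.0), np.float64(180.0), np.float64(180.0)]
1 -1 90 [np.float64(12.1), np.float64(122.8), np.float64(59.9), np.float64(8.1)]
1 -1 -90 [np.float64(167.9), np.float64(57.2), np.float64(120.1), np.float64(171.9)]
-1 1 90 [np.float64(0.0), np.float64(69.4), np.float64(0.9), np.float64(42.0)]
-1 1 -90 [np.float64(180.0), np.float64(137.3), np.float64(179.1), np.float64(138.3)]
-1 -1 90 [np.float64(12.1), np.float64(171.6), np.float64(59.0), np.float64(50.1)]
-1 -1 -90 [np.float64(167.9), np.float64(52.6), np.float64(121.0), np.float64(130.2)]
[-0.0794  0.0665  0.1053  0.0155  0.6609  0.4131 -0.0067 -0.0004  0.2575] 0.005087942836774828
```

```bash
cat >> fk.py <<'E'
V=np.array([-.0794,.0665,.1053,.0155,.6609,.4131,-.0067,-.0004,.2575])
lo=[-177.58,-47.91,2.72,-65.01,3.68,-153.87];hi=[177.58,125.51,160,245.01,167.84,153.87]
def ik(R,p,q0):
    f=lambda q:np.r_[(fk(V,q,1,1,90)[1]-p)*10,(Ro.from_matrix(fk(V,q,1,1,90)[0].T@R)).as_rotvec()*3]
    g=least_squares(f,np.clip(q0,np.array(lo)+.01,np.array(hi)-.01),bounds=(lo,hi),x_scale=50);return g.x,g.cost
E
python3 - <<'E'
from fk import *
for nm,k,rolls in (("L",np.array([.5537,.0787,.096]),(0,30,90,120)),("R",np.array([.5751,-.0996,.0974]),(0,60,90,120))):
  for d in (.06,.0,-.0187):
    for r in rolls:
      R=knobrot(6.5,r)
      for q4 in(0,90,180):
        q,c=ik(R,k-d*R[:,2],[5,22,124,q4,10,r-q4])
        if c<1e-3:print(nm,d,r,q4,q.round(1),c.round(7))
E
```

```text
L 0.06 0 0 [ -0.2  20.9 125.4  27.9   6.7 -33.6] 0.0
L 0.06 0 90 [ -0.2  20.9 125.4  27.9   6.7 -33.6] 0.0
L 0.06 0 180 [ -0.2  20.9 125.4  27.9   6.7 -33.6] 0.0
L 0.06 30 0 [ -0.2  20.9 125.4  27.9   6.7  -3.6] 0.0
L 0.06 30 90 [ -0.2  20.9 125.4  27.9   6.7  -3.6] 0.0
L 0.06 30 180 [ -0.2  20.9 125.4  27.9   6.7  -3.6] 0.0
L 0.06 90 0 [ -0.2  20.9 125.4  27.9   6.7  56.4] 0.0
L 0.06 90 90 [ -0.2  20.9 125.4  27.9   6.7  56.4] 0.0
L 0.06 90 180 [ -0.2  20.9 125.4  27.9   6.7  56.4] 0.0
L 0.06 120 0 [ -0.2  20.9 125.4  27.9   6.7  86.4] 0.0
L 0.06 120 90 [ -0.2  20.9 125.4  27.9   6.7  86.4] 0.0
L 0.06 120 180 [ -0.2  20.9 125.4  27.9   6.7  86.4] 0.0
L 0.0 0 0 [  0.2  27.1 124.3  75.5   3.7 -81. ] 0.000598
L 0.0 0 90 [  0.2  27.1 124.3  75.5   3.7 -81. ] 0.000598
L 0.0 0 180 [  0.2  27.1 124.3  75.5   3.7 -81. ] 0.000598
L 0.0 30 0 [  0.2  27.1 124.3  75.5   3.7 -51. ] 0.000598
L 0.0 30 90 [  0.2  27.1 124.3  75.5   3.7 -51. ] 0.000598
L 0.0 30 180 [  0.2  27.1 124.3  75.5   3.7 -51. ] 0.000598
L 0.0 90 0 [  0.2  27.1 124.3  75.5   3.7   9. ] 0.000598
L 0.0 90 90 [  0.2  27.1 124.3 
[... 2357 characters left out ...]
 0.0
R -0.0187 0 0 [-20.9  30.3 120.2  71.4  13.2 -95.5] 0.0
R -0.0187 0 90 [-20.9  30.3 120.2  71.4  13.2 -95.5] 0.0
R -0.0187 0 180 [-20.9  30.3 120.2  71.4  13.2 -95.5] 0.0
R -0.0187 60 0 [-20.9  30.3 120.2  71.4  13.2 -35.5] 0.0
R -0.0187 60 90 [-20.9  30.3 120.2  71.4  13.2 -35.5] 0.0
R -0.0187 60 180 [-20.9  30.3 120.2  71.4  13.2 -35.5] 0.0
R -0.0187 90 0 [-20.9  30.3 120.2  71.4  13.2  -5.5] 0.0
R -0.0187 90 90 [-20.9  30.3 120.2  71.4  13.2  -5.5] 0.0
R -0.0187 90 180 [-20.9  30.3 120.2  71.4  13.2  -5.5] 0.0
R -0.0187 120 0 [-20.9  30.3 120.2  71.4  13.2  24.5] 0.0
R -0.0187 120 90 [-20.9  30.3 120.2  71.4  13.2  24.5] 0.0
R -0.0187 120 180 [-20.9  30.3 120.2  71.4  13.2  24.5] 0.0
```

```bash
python3 - <<'E'
from fk import *
k=np.array([.5537,.0787,.096])
for y in (6.5,12):
  R=knobrot(y,50)
  for d in (.06,.03,0,-.021): print(y,d,ik(R,k-d*R[:,2],[0,21,125,30,7,20])[0].round(1))
R=knobrot(12,50);plan(R,k-.06*R[:,2]); print(0.081/.04/4)
E
```

```text
6.5 0.06 [ -0.2  20.9 125.4  27.9   6.7  16.4]
6.5 0.03 [  0.3  24.  125.1  44.4   4.2   0.2]
6.5 0 [  0.2  27.1 124.3  75.5   3.7 -31. ]
6.5 -0.021 [  0.3  29.4 123.8 109.7   3.7 -65.1]
12 0.06 [ -2.   20.9 125.1  44.3   9.3  -6.3]
12 0.03 [ -1.4  24.  124.9  59.    7.3 -20.6]
12 0 [ -0.8  27.1 124.3  79.    6.1 -40.3]
12 -0.021 [ -0.6  29.3 123.7  94.4   5.9 -55.6]
t 3.17 F [ 0.7284  0.2837 -0.1822] w 0.0851 q [  1.2638  20.8268 125.4097  20.9928   6.6101   4.0754] 
turn 3 x [0.07   0.1084 0.754 ] 
shift 1 x [-0.2157  0.3571  0.1633]
0.50625
```

arm_command([
  {"dx": 0,"dy": 0,"dz": 0,"wx": 0.07,"wy": 0.11,"wz": 0.75,"claw": 0.5},
  {"dx": 0,"dy": 0,"dz": 0,"wx": 0.07,"wy": 0.11,"wz": 0.75,"claw": 0.5},
  {"dx": 0,"dy": 0,"dz": 0,"wx": 0.07,"wy": 0.11,"wz": 0.75,"claw": 0.5},
  {"dx": -0.22,"dy": 0.36,"dz": 0.16,"wx": 0,"wy": 0,"wz": 0,"claw": 0.5},
  {"dx": 0,"dy": 0,"dz": 0,"wx": 0,"wy": 0,"wz": 0,"claw": 0.5},
  {"dx": 0,"dy": 0,"dz": 0,"wx": 0,"wy": 0,"wz": 0,"claw": 0.5},
])

```text
clock: 3.67
tcp_pos: [0.5256, 0.0733, 0.1492]
tool_rot: [[0.526, 0.716, 0.459], [0.771, -0.629, 0.099], [0.359, 0.302, -0.883]]
ft_force: [-0.3, 0.6, 0.7]
width: 0.0641
```

```bash
python3 - <<'E'
from fk import *
k=np.array([.5537,.0787,.096]);R=knobrot(12,50);plan(R,k-.06*R[:,2])
im,W=shot("w2")
F=k-.011*knobrot(6.5,0)[:,2];u=proj(W,F);print(u,proj(W,k))
x,y=(u-[50,40]).astype(int);print(x,y)
cv2.imwrite("pics/v6.png",cv2.resize(im[max(y,0):y+80,max(x,0):x+100],(800,640)[:2],interpolation=cv2.INTER_CUBIC)[:600])
E
```

```text
t 3.67 F [-0.3153  0.6103  0.6912] w 0.0641 q [ -2.4906  21.6792 125.0803  48.5969   9.081  -11.2252] 
turn 1 x [-0.0084 -0.0033  0.0187] 
shift 1 x [-0.0042  0.0164  0.0116]
[250.2746 210.6862] [250.7769 205.4911]
200 170
```

View pics/v6.png

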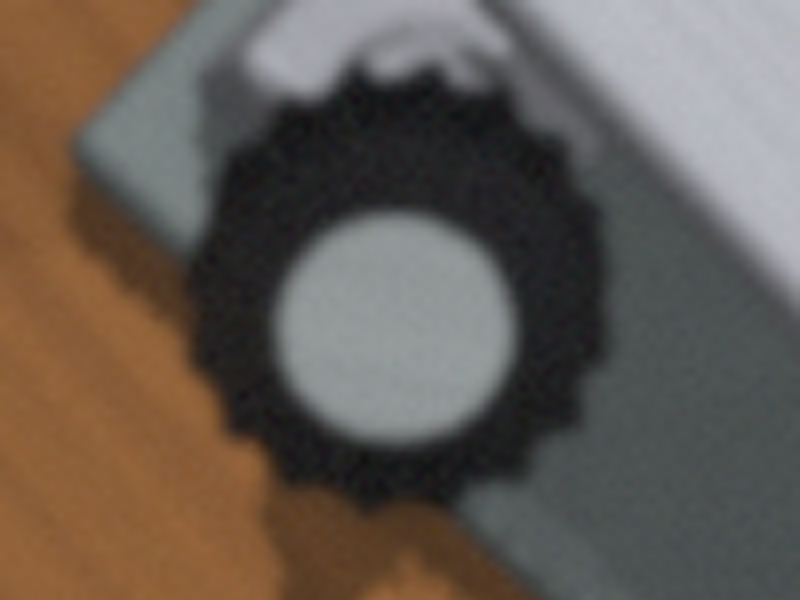

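View 6: the face centre is at (396,327) in the crop, which is (249.5,210.9) px against a predicted (250.3,210.7). That agrees to under 1 mm, so I go in and grip.

arm_command([
  {"dx": 0,"dy": 0.01,"dz": 0.4,"wx": 0,"wy": 0,"wz": 0,"claw": 0.5},
  {"dx": 0,"dy": 0,"dz": 0.4,"wx": 0,"wy": 0,"wz": 0,"claw": 0.5},
  {"dx": 0,"dy": 0,"dz": 0.4,"wx": 0,"wy": 0,"wz": 0,"claw": 0.5},
  {"dx": 0,"dy": 0,"dz": 0.4,"wx": 0,"wy": 0,"wz": 0,"claw": 0.5},
  {"dx": 0,"dy": 0,"dz": 0.4,"wx": 0,"wy": 0,"wz": 0,"claw": 0.5},
  {"dx": 0,"dy": 0,"dz": 0.04,"wx": 0,"wy": 0,"wz": 0,"claw": 0.5},
  {"dx": 0,"dy": 0,"dz": 0,"wx": 0,"wy": 0,"wz": 0,"claw": 0.5},
])

```text
clock: 4.3
tcp_pos: [0.557, 0.0814, 0.089]
tool_rot: [[0.524, 0.718, 0.458], [0.771, -0.628, 0.102], [0.361, 0.3, -0.883]]
ft_force: [-0.3, -0.4, -0.8]
width: 0.064
```

```bash
python3 - <<'E'
from fk import *
k=np.array([.5537,.0787,.096]);R=knobrot(12,50);plan(R,k+.021*R[:,2])
E
```

```text
t 4.3 F [-0.3474 -0.4352 -0.7845] w 0.064 q [ -1.3689  30.4306 123.5684 101.2111   6.6033 -63.3462] 
turn 1 x [-0.029  -0.0225  0.0297] 
shift 1 x [-0.033   0.0361  0.3263]
```

arm_command([
  {"dx": -0.02,"dy": 0.02,"dz": 0.17,"wx": 0,"wy": 0,"wz": 0,"claw": 0.5},
  {"dx": -0.01,"dy": 0.02,"dz": 0.16,"wx": 0,"wy": 0,"wz": 0,"claw": 0.5},
  {"dx": 0,"dy": 0,"dz": 0,"wx": 0,"wy": 0,"wz": 0,"claw": -1},
  {"dx": 0,"dy": 0,"dz": 0,"wx": 0,"wy": 0,"wz": 0,"claw": -1},
  {"dx": 0,"dy": 0,"dz": 0,"wx": 0,"wy": 0,"wz": 0,"claw": -1},
  {"dx": 0,"dy": 0,"dz": 0,"wx": 0,"wy": 0,"wz": 0,"claw": -1},
  {"dx": 0,"dy": 0,"dz": 0,"wx": 0,"wy": 0,"wz": 0,"claw": -1},
])

```text
clock: 4.88
tcp_pos: [0.562, 0.0816, 0.0782]
tool_rot: [[0.523, 0.719, 0.458], [0.772, -0.627, 0.104], [0.362, 0.299, -0.883]]
ft_force: [-11.3, 7.8, 5.6]
width: 0.0347
```

```bash
python3 - <<'E'
from fk import *
k=np.array([.5537,.0787,.096]);R=knobrot(12,50);plan(R,k+.021*R[:,2]);print(robot.state()["moment"])
E
```

```text
t 4.88 F [-11.3319   7.7717   5.5618] w 0.0347 q [ -1.3953  31.9293 123.2696 110.5101   7.0559 -72.7886] 
turn 1 x [-0.04   -0.0357  0.0368] 
shift 1 x [-0.0055  0.0318  0.0309]
[1.2525 1.418  0.7496]
```

arm_command([
  {"dx": 0,"dy": -0.02,"dz": 0,"wx": 0,"wy": 0,"wz": -0.7,"claw": -1},
  {"dx": 0,"dy": 0,"dz": 0,"wx": 0,"wy": 0,"wz": -0.8,"claw": -1},
  {"dx": 0,"dy": 0,"dz": 0,"wx": 0,"wy": 0,"wz": -0.8,"claw": -1},
  {"dx": 0,"dy": 0,"dz": 0,"wx": 0,"wy": 0,"wz": -0.8,"claw": -1},
  {"dx": 0,"dy": 0,"dz": 0,"wx": 0,"wy": 0,"wz": -0.8,"claw": -1},
])

```text
clock: 5.3
tcp_pos: [0.5622, 0.0815, 0.0784]
tool_rot: [[0.139, 0.877, 0.459], [0.973, -0.208, 0.103], [0.186, 0.432, -0.882]]
ft_force: [-7.1, 4.5, 6.6]
width: 0.0346
```

```bash
python3 - <<'E'
from fk import *
k=np.array([.5537,.0787,.096]);R=knobrot(12,50);plan(R,k+.021*R[:,2]);print(robot.state()["moment"])
E
```

```text
t 5.3 F [-7.1471  4.5015  6.565 ] w 0.0346 q [  -1.3684   31.9278  123.2741  111.3099    7.0057 -100.6057] 
turn 5 x [-0.0035 -0.0079  0.7941] 
shift 1 x [-0.0073  0.0255  0.0311]
[0.679  1.3812 0.3434]
```

arm_command([
  {"dx": 0,"dy": 0,"dz": 0,"wx": 0,"wy": 0,"wz": -0.8,"claw": -1},
  {"dx": 0,"dy": 0,"dz": 0,"wx": 0,"wy": 0,"wz": -0.8,"claw": -1},
  {"dx": 0,"dy": 0,"dz": 0,"wx": 0,"wy": 0,"wz": -0.8,"claw": -1},
  {"dx": 0,"dy": 0,"dz": 0,"wx": 0,"wy": 0,"wz": -0.8,"claw": -1},
  {"dx": 0,"dy": 0,"dz": 0,"wx": 0,"wy": 0,"wz": -0.8,"claw": -1},
  {"dx": 0,"dy": 0,"dz": 0,"wx": 0,"wy": 0,"wz": -0.8,"claw": -1},
  {"dx": 0,"dy": 0,"dz": 0,"wx": 0,"wy": 0,"wz": 0,"claw": 0.6},
  {"dx": 0,"dy": 0,"dz": 0,"wx": 0,"wy": 0,"wz": 0,"claw": 0.6},
  {"dx": 0,"dy": 0,"dz": 0,"wx": 0,"wy": 0,"wz": 0,"claw": 0.6},
])

```text
clock: 6.05
tcp_pos: [0.5634, 0.0807, 0.0781]
tool_rot: [[-0.354, 0.814, 0.46], [0.932, 0.348, 0.101], [-0.077, 0.465, -0.882]]
ft_force: [0.4, -0.2, -0.3]
width: 0.0679
```

```bash
python3 - <<'E'
from fk import *
s=robot.state()
k=np.array([.5537,.0787,.096]);R=knobrot(12,50);plan(R,k+.021*R[:,2]);
kr=np.array([.5751,-.0996,.0974])
# back off 80 along own z, then target for right
for roll in (60,75,90,105): print(roll,ik(knobrot(6.5,roll),kr-.08*knobrot(6.5,roll)[:,2],[-23,20,121,50,17,0])[0].round(1),ik(knobrot(6.5,roll+84),kr+.021*knobrot(6.5,0)[:,2],[-23,20,121,50,17,0])[0].round(1))
s["tcp_pos"]=s["tcp_pos"]-.08*s["tool_rot"][:,2]
R=knobrot(6.5,45);plan(R,kr-.08*R[:,2],s)
E
```

```text
t 6.05 F [ 0.3678 -0.1555 -0.2676] w 0.0679 q [  -1.4208   32.008   123.1536  111.5184    6.9596 -133.3952] 
turn 10 x [ 0.0003 -0.0034  0.8703] 
shift 1 x [-0.0063 -0.0068  0.0128]
60 [-23.9  20.7 120.9  45.8  19.4 -11.5] [-20.8  30.5 120.1  72.1  13.1  47.8]
75 [-23.9  20.7 120.9  45.8  19.4   3.5] [-20.8  30.5 120.1  72.1  13.1  62.8]
90 [-23.9  20.7 120.9  45.8  19.4  18.5] [-20.8  30.5 120.1  72.1  13.1  77.8]
105 [-23.9  20.7 120.9  45.8  19.4  33.5] [-20.8  30.5 120.1  72.1  13.1  92.8]
t 6.05 F [ 0.3678 -0.1555 -0.2676] w 0.0679 q [  -1.4208   32.008   123.1536  111.5184    6.9596 -133.3952] 
turn 10 x [-0.0115 -0.0408  0.8681] 
shift 5 x [-0.62    0.6287 -0.1065]
```

arm_command([
  {"dx": 0,"dy": 0,"dz": -0.4,"wx": 0,"wy": 0,"wz": 0,"claw": 0.5},
  {"dx": 0,"dy": 0,"dz": -0.4,"wx": 0,"wy": 0,"wz": 0,"claw": 0.5},
  {"dx": 0,"dy": 0,"dz": -0.4,"wx": 0,"wy": 0,"wz": 0,"claw": 0.5},
  {"dx": 0,"dy": 0,"dz": -0.4,"wx": 0,"wy": 0,"wz": 0,"claw": 0.5},
  {"dx": 0,"dy": 0,"dz": -0.4,"wx": 0,"wy": 0,"wz": 0,"claw": 0.5},
])

```text
clock: 6.47
tcp_pos: [0.5328, 0.0742, 0.1369]
tool_rot: [[-0.355, 0.814, 0.459], [0.932, 0.348, 0.103], [-0.076, 0.465, -0.882]]
ft_force: [-0.4, 0.8, -0.2]
width: 0.0637
```

```bash
python3 - <<'E'
from fk import *
kr=np.array([.5751,-.0996,.0974])
R=knobrot(6.5,10);plan(R,kr-.08*R[:,2])
E
```

```text
t 6.47 F [-0.4228  0.8389 -0.2307] w 0.0637 q [ -2.4858  23.5442 124.8563  58.5415   8.278  -80.9748] 
turn 4 x [ 0.0026 -0.1057  0.8982] 
shift 5 x [-0.8728  0.1602 -0.1732]
```

arm_command([
  {"dx": 0,"dy": 0,"dz": 0,"wx": 0,"wy": -0.1,"wz": 0.9,"claw": 0.5},
  {"dx": 0,"dy": 0,"dz": 0,"wx": 0,"wy": -0.1,"wz": 0.9,"claw": 0.5},
  {"dx": 0,"dy": 0,"dz": 0,"wx": 0,"wy": -0.1,"wz": 0.9,"claw": 0.5},
  {"dx": 0,"dy": 0,"dz": 0,"wx": 0,"wy": -0.1,"wz": 0.9,"claw": 0.5},
  {"dx": -0.73,"dy": 0.13,"dz": -0.14,"wx": 0,"wy": 0,"wz": 0,"claw": 0.5},
  {"dx": -0.73,"dy": 0.13,"dz": -0.14,"wx": 0,"wy": 0,"wz": 0,"claw": 0.5},
  {"dx": -0.73,"dy": 0.13,"dz": -0.14,"wx": 0,"wy": 0,"wz": 0,"claw": 0.5},
  {"dx": -0.73,"dy": 0.13,"dz": -0.14,"wx": 0,"wy": 0,"wz": 0,"claw": 0.5},
  {"dx": -0.73,"dy": 0.13,"dz": -0.14,"wx": 0,"wy": 0,"wz": 0,"claw": 0.5},
  {"dx": -0.73,"dy": 0.13,"dz": -0.14,"wx": 0,"wy": 0,"wz": 0,"claw": 0.5},
])

```text
clock: 7.3
tcp_pos: [0.5418, -0.1054, 0.1678]
tool_rot: [[0.019, 0.884, 0.467], [0.997, -0.052, 0.059], [0.076, 0.465, -0.882]]
ft_force: [0.3, -0.7, 0.8]
width: 0.0642
```

```bash
python3 - <<'E'
from fk import *
kr=np.array([.5751,-.0996,.0974])
R=knobrot(6.5,10);plan(R,kr-.08*R[:,2])
im,W=shot("w3");t,T=shot("t3","top");sc,S=shot("s3","scene")
kn=R[:,2]
print("pred face W,S,T",proj(W,kr-.011*kn),proj(S,kr-.011*kn),proj(T,kr-.011*kn))
u=proj(W,kr-.011*kn).astype(int)
def c(im,x,y,w,h):
    x=int(np.clip(x,0,512-w));y=int(np.clip(y,0,384-h));print("crop",x,y,w,h);return cv2.resize(im[y:y+h,x:x+w],(400,300),interpolation=cv2.INTER_CUBIC)
A=np.vstack([np.hstack([c(im,u[0]-60,u[1]-45,120,90),c(sc,229,162,40,30)]),np.hstack([c(sc,215,234,40,30),c(t,210,118,40,30)])])
cv2.imwrite("pics/v7.png",A)
E
```

```text
t 7.3 F [ 0.3146 -0.6622  0.8234] w 0.0642 q [-24.5211  21.4445 120.4323  47.137   19.7103 -64.6667] 
turn 1 x [ 0.0051 -0.046   0.1852] 
shift 1 x [ 0.0339 -0.0877 -0.0496]
pred face W,S,T [245.3782 200.6467] [249.7318 182.7104] [264.9184 189.7678]
crop 185 155 120 90
crop 229 162 40 30
crop 215 234 40 30
crop 210 118 40 30
```

View pics/v7.png

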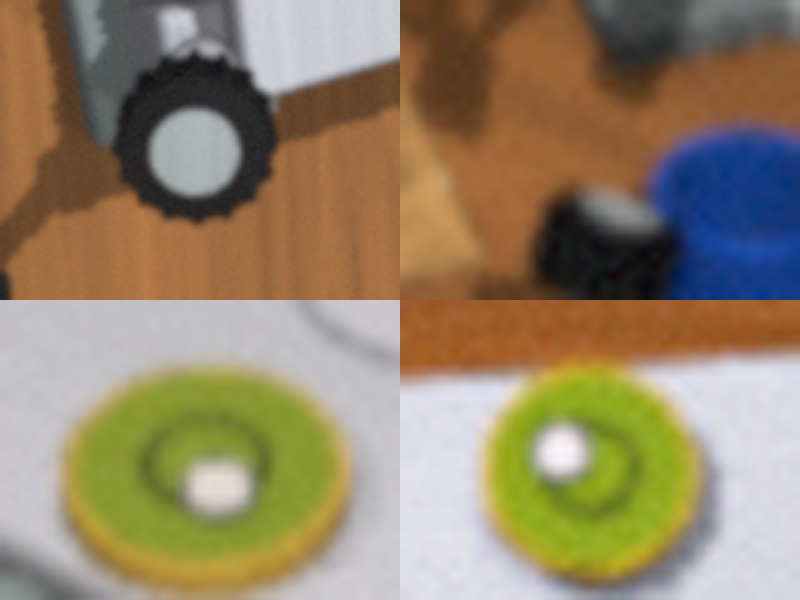

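View 7: the right knob's face is at (195,152) in the crop, which is wrist px (243.5,200.6), and at scene px (251.2,183.2). The bubble has moved but is still off, at top px (226.2,133.0) against the circle at (229.5,134.8). What remains is about 1.5 rad on the right knob, as planned.

```bash
python3 - <<'E'
from fk import *
W=load("w3");S=cam("scene");T=cam("top")
F,e=tri([(W,(243.5,200.6)),(S,(251.2,183.2))]);print(F,e)
R=knobrot(6.5,0)
k=F+.011*R[:,2];print(k)
b=onplane(T,(226.2,133),.078)-onplane(T,(229.5,134.8),.078);b2=onplane(S,(237,252.8),.078)-onplane(S,(235.5,250),.078)
xs,ys=stage_axes(6.5)
for v in(b,b2):
    u=np.array([v@xs,v@ys]);print("bubble",u*1e3,"turn L,R",np.linalg.solve(np.array([[-.502,-.502],[.865,-.865]])*.007,-u))
kk=(k+np.array([.5751,-.0996,.0974]))/2
for K in (k,kk):
    R=knobrot(6.5,12);plan(R,K-.07*R[:,2])
E
```

```text
[ 0.568  -0.0986  0.1063] [np.float64(2.037619243959158), np.float64(0.6010288143074152)]
[ 0.5732 -0.098   0.0966]
bubble [6.4473 9.3473] turn L,R [0.1455 1.6892]
bubble [4.6762 7.7116] turn L,R [0.0286 1.3022]
t 7.45 F [-0.6494  1.4365 -1.6971] w 0.064 q [-24.5204  21.4707 120.4179  47.2188  19.5886 -64.6204] 
turn 1 x [ 0.0143 -0.0327  0.4578] 
shift 1 x [ 0.0769 -0.1553  0.1926]
t 7.45 F [-0.6494  1.4365 -1.6971] w 0.064 q [-24.5204  21.4707 120.4179  47.2188  19.5886 -64.6204] 
turn 1 x [ 0.0143 -0.0327  0.4578] 
shift 1 x [ 0.0598 -0.1271  0.194 ]
```

arm_command([
  {"dx": 0.06,"dy": -0.13,"dz": 0.2,"wx": 0,"wy": 0,"wz": 0,"claw": 0.5},
  {"dx": 0,"dy": 0,"dz": 0.4,"wx": 0,"wy": 0,"wz": 0,"claw": 0.5},
  {"dx": 0,"dy": 0,"dz": 0.4,"wx": 0,"wy": 0,"wz": 0,"claw": 0.5},
  {"dx": 0,"dy": 0,"dz": 0.4,"wx": 0,"wy": 0,"wz": 0,"claw": 0.5},
  {"dx": 0,"dy": 0,"dz": 0.4,"wx": 0,"wy": 0,"wz": 0,"claw": 0.5},
  {"dx": 0,"dy": 0,"dz": 0.4,"wx": 0,"wy": 0,"wz": 0,"claw": 0.5},
  {"dx": 0,"dy": 0,"dz": 0.2,"wx": 0,"wy": 0,"wz": 0,"claw": 0.5},
  {"dx": 0,"dy": 0,"dz": 0,"wx": 0,"wy": 0,"wz": 0,"claw": 0.5},
])

```text
clock: 8.12
tcp_pos: [0.5822, -0.094, 0.0787]
tool_rot: [[0.016, 0.885, 0.465], [0.997, -0.05, 0.061], [0.077, 0.462, -0.883]]
ft_force: [-1.5, -0.4, -0.5]
width: 0.0641
```

```bash
python3 - <<'E'
from fk import *
K=np.array([.5742,-.0988,.097]);R=knobrot(6.5,12);plan(R,K+.021*R[:,2])
E
```

```text
t 8.12 F [-1.4704 -0.4057 -0.4552] w 0.0641 q [-21.2407  33.0527 119.4298  79.073   13.2427 -95.109 ] 
turn 1 x [-0.0189 -0.0614  0.4896] 
shift 1 x [-0.0889  0.048   0.0217]
```

arm_command([
  {"dx": -0.08,"dy": 0.03,"dz": 0.02,"wx": 0,"wy": 0,"wz": 0,"claw": 0.5},
  {"dx": 0,"dy": 0,"dz": 0,"wx": 0,"wy": 0,"wz": 0,"claw": -1},
  {"dx": 0,"dy": 0,"dz": 0,"wx": 0,"wy": 0,"wz": 0,"claw": -1},
  {"dx": 0,"dy": 0,"dz": 0,"wx": 0,"wy": 0,"wz": 0,"claw": -1},
  {"dx": 0,"dy": 0,"dz": 0,"wx": 0,"wy": 0,"wz": 0,"claw": -1},
  {"dx": 0,"dy": 0,"dz": 0,"wx": 0,"wy": 0,"wz": 0,"claw": -1},
])

```text
clock: 8.62
tcp_pos: [0.5821, -0.0985, 0.0802]
tool_rot: [[0.017, 0.885, 0.466], [0.997, -0.05, 0.059], [0.075, 0.464, -0.883]]
ft_force: [-12.5, -2.5, 5.7]
width: 0.0344
```

arm_command([
  {"dx": 0,"dy": 0,"dz": 0,"wx": 0,"wy": 0,"wz": 0.7,"claw": -1},
  {"dx": 0,"dy": 0,"dz": 0,"wx": 0,"wy": 0,"wz": 0.8,"claw": -1},
  {"dx": 0,"dy": 0,"dz": 0,"wx": 0,"wy": 0,"wz": 0.8,"claw": -1},
  {"dx": 0,"dy": 0,"dz": 0,"wx": 0,"wy": 0,"wz": 0.8,"claw": -1},
  {"dx": 0,"dy": 0,"dz": 0,"wx": 0,"wy": 0,"wz": 0.8,"claw": -1},
])

```text
clock: 9.03
tcp_pos: [0.5817, -0.0984, 0.08]
tool_rot: [[0.418, 0.78, 0.465], [0.865, -0.498, 0.059], [0.278, 0.378, -0.883]]
ft_force: [-15.7, -1.2, 7.0]
width: 0.0344
```

```bash
python3 - <<'E'
from fk import *
K=np.array([.5742,-.0988,.097]);R=knobrot(6.5,12);plan(R,K+.021*R[:,2])
E
```

```text
t 9.03 F [-15.6876  -1.1984   6.9543] w 0.0344 q [-21.7139  32.9267 119.3399  78.1295  13.4139 -67.5124] 
turn 4 x [-0.0061 -0.0111 -0.8611] 
shift 1 x [0.017  0.0308 0.0619]
```

arm_command([
  {"dx": 0,"dy": -0.02,"dz": 0,"wx": 0,"wy": 0,"wz": 0.86,"claw": -1},
  {"dx": 0,"dy": 0,"dz": 0,"wx": 0,"wy": 0,"wz": 0.86,"claw": -1},
  {"dx": 0,"dy": 0,"dz": 0,"wx": 0,"wy": 0,"wz": 0.86,"claw": -1},
  {"dx": 0,"dy": 0,"dz": 0,"wx": 0,"wy": 0,"wz": 0.86,"claw": -1},
  {"dx": 0,"dy": 0,"dz": 0,"wx": 0,"wy": 0,"wz": 0.86,"claw": -1},
  {"dx": 0,"dy": 0,"dz": 0,"wx": 0,"wy": 0,"wz": 0.86,"claw": -1},
  {"dx": 0,"dy": 0,"dz": 0,"wx": 0,"wy": 0,"wz": 0.86,"claw": -1},
  {"dx": 0,"dy": 0,"dz": 0,"wx": 0,"wy": 0,"wz": 0.86,"claw": -1},
  {"dx": 0,"dy": 0,"dz": 0,"wx": 0,"wy": 0,"wz": 0.86,"claw": -1},
  {"dx": 0,"dy": 0,"dz": 0,"wx": 0,"wy": 0,"wz": 0.86,"claw": -1},
])

```text
clock: 9.87
tcp_pos: [0.5812, -0.0975, 0.0798]
tool_rot: [[0.884, 0.042, 0.466], [0.016, -0.998, 0.06], [0.467, -0.046, -0.883]]
ft_force: [-14.1, 1.1, 4.8]
width: 0.0341
```

arm_command([
  {"dx": 0,"dy": 0,"dz": 0,"wx": 0,"wy": 0,"wz": 0,"claw": -1},
  {"dx": 0,"dy": 0,"dz": 0,"wx": 0,"wy": 0,"wz": 0,"claw": 0.6},
  {"dx": 0,"dy": 0,"dz": 0,"wx": 0,"wy": 0,"wz": 0,"claw": 0.6},
  {"dx": 0,"dy": 0,"dz": 0,"wx": 0,"wy": 0,"wz": 0,"claw": 0.6},
  {"dx": 0,"dy": 0,"dz": -0.4,"wx": 0,"wy": 0,"wz": 0,"claw": 0.6},
  {"dx": 0,"dy": 0,"dz": -0.4,"wx": 0,"wy": 0,"wz": 0,"claw": 0.6},
  {"dx": 0,"dy": 0,"dz": -0.4,"wx": 0,"wy": 0,"wz": 0,"claw": 0.6},
  {"dx": 0,"dy": 0,"dz": -0.4,"wx": 0,"wy": 0,"wz": 0,"claw": 0.6},
  {"dx": 0,"dy": 0,"dz": -0.4,"wx": 0,"wy": 0,"wz": 0,"claw": 0.6},
])

```text
clock: 10.62
tcp_pos: [0.5455, -0.1031, 0.1511]
tool_rot: [[0.883, 0.046, 0.467], [0.021, -0.998, 0.059], [0.469, -0.042, -0.882]]
ft_force: [0.3, 0.7, -0.1]
width: 0.0682
```

```bash
python3 - <<'E'
from fk import *
K=np.array([.5742,-.0988,.097]);R=knobrot(6.5,12);plan(R,K-.07*R[:,2])
im,W=shot("w4");t,T=shot("t4","top");sc,S=shot("s4","scene")
u=proj(W,[.7408,.0084,.0735]);print("vial in wrist",u)
def c(im,x,y,w,h):
    x=int(np.clip(x,0,512-w));y=int(np.clip(y,0,384-h));print("crop",x,y,w,h);return cv2.resize(im[y:y+h,x:x+w],(400,300),interpolation=cv2.INTER_CUBIC)
A=np.vstack([np.hstack([c(im,u[0]-40,u[1]-30,80,60),c(sc,180,138,48,36)]),np.hstack([c(sc,215,234,40,30),c(t,210,118,40,30)])])
cv2.imwrite("pics/v8.png",A)
E
```

```text
t 10.62 F [ 0.2873  0.6772 -0.1474] w 0.0682 q [-24.0556  23.3782 120.9787  52.6118  17.8982  15.7534] 
turn 14 x [-0.0021 -0.0031 -0.8574] 
shift 1 x [ 0.0259  0.0001 -0.2153]
vial in wrist [143.8255  26.4109]
crop 103 0 80 60
crop 180 138 48 36
crop 215 234 40 30
crop 210 118 40 30
```

View pics/v8.png

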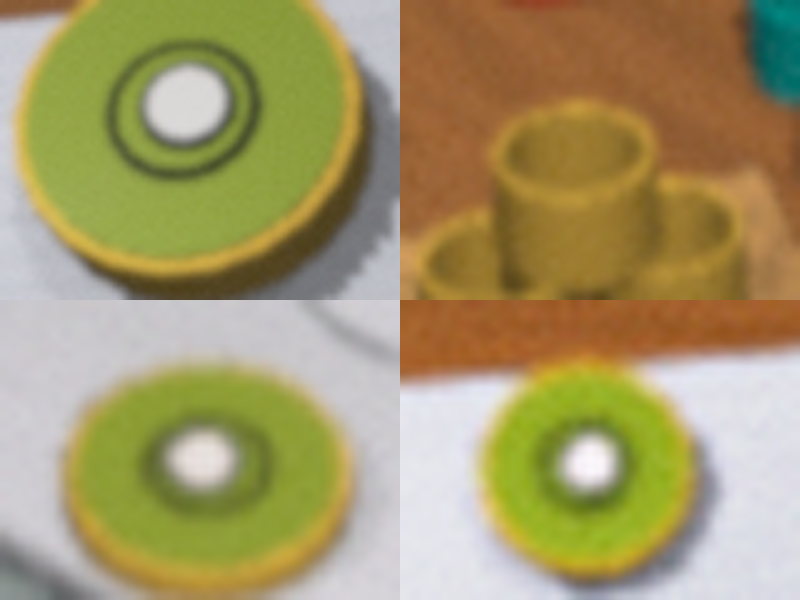

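View 8: the bubble is wholly inside the black circle in all three views, about 1 mm off centre. The pile is unmoved. Now the ring, starting with a vertical hover over the pile and the jaws across the pile's line.

```bash
cat >> h.py <<'E'
def down(heading):
    a=np.radians(heading);x=np.array([np.cos(a),np.sin(a),0]);z=np.array([0,0,-1.]);return np.c_[x,np.cross(z,x),z]
E
python3 - <<'E'
from h import *
plan(down(-30),[.5537,-.3015,.175])
E
```

```text
t 10.77 F [ 0.528  -0.2567 -0.39  ] w 0.0686 q [-24.0468  23.383  120.9626  52.9364  17.8292  15.4362] 
turn 6 x [-0.2487 -0.6469  0.7611] 
shift 6 x [ 0.4404  0.6996 -0.0984]
```

arm_command([
  {"dx": 0,"dy": 0,"dz": -0.2,"wx": -0.25,"wy": -0.65,"wz": 0.76,"claw": 1},
  {"dx": 0,"dy": 0,"dz": 0,"wx": -0.25,"wy": -0.65,"wz": 0.76,"claw": 1},
  {"dx": 0,"dy": 0,"dz": 0,"wx": -0.25,"wy": -0.65,"wz": 0.76,"claw": 1},
  {"dx": 0,"dy": 0,"dz": 0,"wx": -0.25,"wy": -0.65,"wz": 0.76,"claw": 1},
  {"dx": 0,"dy": 0,"dz": 0,"wx": -0.25,"wy": -0.65,"wz": 0.76,"claw": 1},
  {"dx": 0,"dy": 0,"dz": 0,"wx": -0.25,"wy": -0.65,"wz": 0.76,"claw": 1},
])

```text
clock: 11.27
tcp_pos: [0.5456, -0.0963, 0.1512]
tool_rot: [[0.942, -0.264, 0.207], [-0.275, -0.961, 0.024], [0.193, -0.08, -0.978]]
ft_force: [0.1, 0.6, 0.4]
width: 0.0853
```

arm_command([
  {"dx": 0.44,"dy": 0.7,"dz": -0.08,"wx": 0,"wy": 0,"wz": 0,"claw": 1},
  {"dx": 0.44,"dy": 0.7,"dz": -0.08,"wx": 0,"wy": 0,"wz": 0,"claw": 1},
  {"dx": 0.44,"dy": 0.7,"dz": -0.08,"wx": 0,"wy": 0,"wz": 0,"claw": 1},
  {"dx": 0.44,"dy": 0.7,"dz": -0.08,"wx": 0,"wy": 0,"wz": 0,"claw": 1},
  {"dx": 0.44,"dy": 0.7,"dz": -0.08,"wx": 0,"wy": 0,"wz": 0,"claw": 1},
  {"dx": 0.44,"dy": 0.7,"dz": -0.08,"wx": 0,"wy": 0,"wz": 0,"claw": 1},
  {"dx": 0,"dy": 0,"dz": 0,"wx": 0,"wy": 0,"wz": 0,"claw": 1},
])

```text
clock: 11.85
tcp_pos: [0.5992, -0.2922, 0.1775]
tool_rot: [[0.941, -0.263, 0.213], [-0.274, -0.961, 0.024], [0.199, -0.081, -0.977]]
ft_force: [-0.9, -0.7, -0.3]
width: 0.0853
```

```bash
python3 - <<'E'
from h import *
P=np.array([.5537,-.3015,.0853]);plan(down(-30),P+[0,0,.0897])
im,W=shot("w5");u=proj(W,P);print(u)
x=int(np.clip(u[0]-80,0,352));y=int(np.clip(u[1]-60,0,264));print("crop",x,y)
cv2.imwrite("pics/v9.png",cv2.resize(im[y:y+120,x:x+160],(800,600),interpolation=cv2.INTER_CUBIC))
E
```

```text
t 11.85 F [-0.9498 -0.7237 -0.3323] w 0.0853 q [-34.7923  31.3739  93.6075  11.2751  46.1753  63.766 ] 
turn 3 x [-0.2937 -0.5259  0.6881] 
shift 2 x [-0.4344  0.3845  0.0313]
[282.5404 261.0296]
crop 202 201
```

View pics/v9.png

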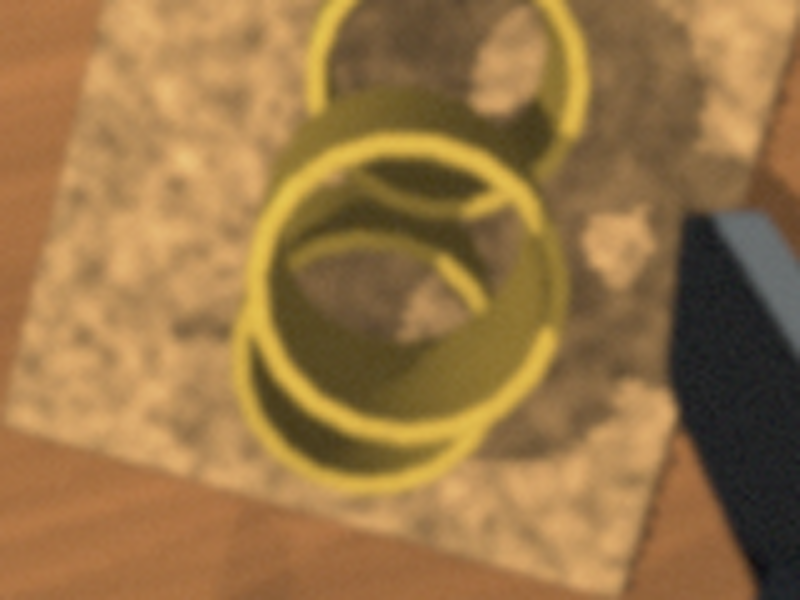

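View 9: the top rim's centre is at (408,287) in the crop, wrist px (283.6,258.4), against a predicted (282.5,261.0). The tool isn't vertical yet because the turn was cut short by joint speed.

```bash
python3 - <<'E'
from h import *
W=load("w5");S=cam("scene");T=cam("top")
# scene from v8 crop: rim centre (574-400,148)*48/400
s2=(180+174*.12,138+148*.12);print(s2)
o=[(S,s2),(T,(334.2,198.2)),(W,(283.6,258.4))]
print(tri(o),tri([o[0],o[2]]),tri(o[1:]))
print(onplane(*o[2],.085),onplane(*o[0],.085),onplane(*o[1],.085))
plan(down(-30),[.5537,-.3015,.175])
E
```

```text
(200.88, 155.76)
(array([ 0.5542, -0.3023,  0.0833]), [np.float64(0.33296724195103905), np.float64(0.04449182472202682), np.float64(1.079485855476713)]) (array([ 0.5541, -0.3024,  0.0831]), [np.float64(0.3267900767470508), np.float64(1.0916710278244532)]) (array([ 0.5545, -0.3027,  0.0817]), [np.float64(0.0385809332887214), np.float64(0.12797861827613638)])
[ 0.5556 -0.303   0.085 ] [ 0.5547 -0.3004  0.085 ] [ 0.554  -0.3019  0.085 ]
t 11.9 F [-0.9335  0.5175 -0.3207] w 0.0853 q [-34.6551  31.3015  93.8668  11.2841  46.1128  63.8616] 
turn 3 x [-0.2959 -0.5193  0.689 ] 
shift 2 x [-0.4073  0.4064  0.0223]
```

arm_command([
  {"dx": 0,"dy": 0,"dz": 0,"wx": -0.22,"wy": -0.39,"wz": 0.52,"claw": 1},
  {"dx": 0,"dy": 0,"dz": 0,"wx": -0.22,"wy": -0.39,"wz": 0.52,"claw": 1},
  {"dx": 0,"dy": 0,"dz": 0,"wx": -0.22,"wy": -0.39,"wz": 0.52,"claw": 1},
  {"dx": 0,"dy": 0,"dz": 0,"wx": -0.22,"wy": -0.39,"wz": 0.52,"claw": 1},
  {"dx": -0.4,"dy": 0.4,"dz": 0.02,"wx": 0,"wy": 0,"wz": 0,"claw": 1},
  {"dx": -0.4,"dy": 0.4,"dz": 0.02,"wx": 0,"wy": 0,"wz": 0,"claw": 1},
  {"dx": 0,"dy": 0,"dz": 0,"wx": 0,"wy": 0,"wz": 0,"claw": 1},
])

```text
clock: 12.48
tcp_pos: [0.5513, -0.2979, 0.175]
tool_rot: [[0.867, -0.499, -0.003], [-0.499, -0.867, 0.003], [-0.004, -0.001, -1.0]]
ft_force: [-0.2, 0.1, -0.8]
width: 0.0856
```

```bash
python3 - <<'E'
from h import *
plan(down(-30),[.5547,-.3020,.100])
E
```

```text
t 12.48 F [-0.2317  0.0999 -0.7799] w 0.0856 q [-34.4422  31.6573  92.4154   0.0513  56.1765  85.4616] 
turn 1 x [-0.009   0.0357  0.0098] 
shift 2 x [0.0622 0.0227 0.9378]
```

arm_command([
  {"dx": 0.12,"dy": 0.05,"dz": 0,"wx": 0,"wy": 0.03,"wz": 0,"claw": 1},
  {"dx": 0,"dy": 0,"dz": 0.6,"wx": 0,"wy": 0,"wz": 0,"claw": 1},
  {"dx": 0,"dy": 0,"dz": 0.6,"wx": 0,"wy": 0,"wz": 0,"claw": 1},
  {"dx": 0,"dy": 0,"dz": 0.6,"wx": 0,"wy": 0,"wz": 0,"claw": 1},
  {"dx": 0,"dy": 0,"dz": 0.6,"wx": 0,"wy": 0,"wz": 0,"claw": 1},
  {"dx": 0,"dy": 0,"dz": 0.4,"wx": 0,"wy": 0,"wz": 0,"claw": 1},
  {"dx": 0,"dy": 0,"dz": 0.22,"wx": 0,"wy": 0,"wz": 0,"claw": 1},
  {"dx": 0,"dy": 0,"dz": 0,"wx": 0,"wy": 0,"wz": 0,"claw": 1},
])

```text
clock: 13.15
tcp_pos: [0.5572, -0.3024, 0.0534]
tool_rot: [[0.867, -0.499, 0.0], [-0.499, -0.867, 0.0], [-0.0, -0.001, -1.0]]
ft_force: [-0.3, -0.7, 0.2]
width: 0.0854
```

```bash
python3 - <<'E'
from h import *
plan(down(-30),[.5547,-.3020,.0545])
E
```

```text
t 13.15 F [-0.3079 -0.7114  0.2025] w 0.0854 q [-34.4698  40.8878  96.5109   0.0446  42.6045  85.4416] 
turn 1 x [-0.0044  0.0001  0.0081] 
shift 1 x [-0.0604  0.022  -0.0272]
```

arm_command([
  {"dx": -0.06,"dy": 0.02,"dz": -0.02,"wx": 0,"wy": 0,"wz": 0,"claw": 0.5},
  {"dx": 0,"dy": 0,"dz": 0,"wx": 0,"wy": 0,"wz": 0,"claw": 0.4},
  {"dx": 0,"dy": 0,"dz": 0,"wx": 0,"wy": 0,"wz": 0,"claw": 0.3},
  {"dx": 0,"dy": 0,"dz": 0,"wx": 0,"wy": 0,"wz": 0,"claw": 0.2},
  {"dx": 0,"dy": 0,"dz": 0,"wx": 0,"wy": 0,"wz": 0,"claw": -1},
  {"dx": 0,"dy": 0,"dz": 0,"wx": 0,"wy": 0,"wz": 0,"claw": -1},
  {"dx": 0,"dy": 0,"dz": 0,"wx": 0,"wy": 0,"wz": 0,"claw": -1},
])

```text
clock: 13.73
tcp_pos: [0.5552, -0.3032, 0.0582]
tool_rot: [[0.866, -0.5, 0.004], [-0.5, -0.866, -0.003], [0.005, 0.0, -1.0]]
ft_force: [-2.1, 0.7, 6.7]
width: 0.0549
```

arm_command([
  {"dx": 0,"dy": 0,"dz": -0.1,"wx": 0,"wy": 0,"wz": 0,"claw": -1},
  {"dx": 0,"dy": 0,"dz": -0.2,"wx": 0,"wy": 0,"wz": 0,"claw": -1},
  {"dx": 0,"dy": 0,"dz": -0.4,"wx": 0,"wy": 0,"wz": 0,"claw": -1},
  {"dx": 0,"dy": 0,"dz": -0.6,"wx": 0,"wy": 0,"wz": 0,"claw": -1},
  {"dx": 0,"dy": 0,"dz": -0.6,"wx": 0,"wy": 0,"wz": 0,"claw": -1},
  {"dx": 0,"dy": 0,"dz": -0.6,"wx": 0,"wy": 0,"wz": 0,"claw": -1},
  {"dx": 0,"dy": 0,"dz": -0.3,"wx": 0,"wy": 0,"wz": 0,"claw": -1},
  {"dx": 0,"dy": 0,"dz": 0,"wx": 0,"wy": 0,"wz": 0,"claw": -1},
])

```text
clock: 14.4
tcp_pos: [0.5552, -0.3031, 0.1717]
tool_rot: [[0.866, -0.5, 0.007], [-0.5, -0.866, -0.005], [0.008, 0.001, -1.0]]
ft_force: [0.4, 0.1, -3.1]
width: 0.0548
```

```bash
python3 - <<'E'
from h import *
s=robot.state();print(s["tcp_pos"],s["ft_force"],s["moment"],s["width"])
im,W=shot("w6");sc,S=shot("s6","scene");t,T=shot("t6","top")
def c(im,x,y,w,h): return cv2.resize(im[y:y+h,x:x+w],(400,300),interpolation=cv2.INTER_CUBIC)
A=np.vstack([np.hstack([cv2.resize(im,(400,300)),c(sc,165,120,80,60)]),np.hstack([c(sc,205,205,100,75),c(t,200,115,80,60)])])
cv2.imwrite("pics/v10.png",A)
E
```

```text
[ 0.5552 -0.3031  0.1717] [ 0.3726  0.115  -3.0601] [-0.0071 -0.0032 -0.0043] 0.05477506331569613
```

View pics/v10.png

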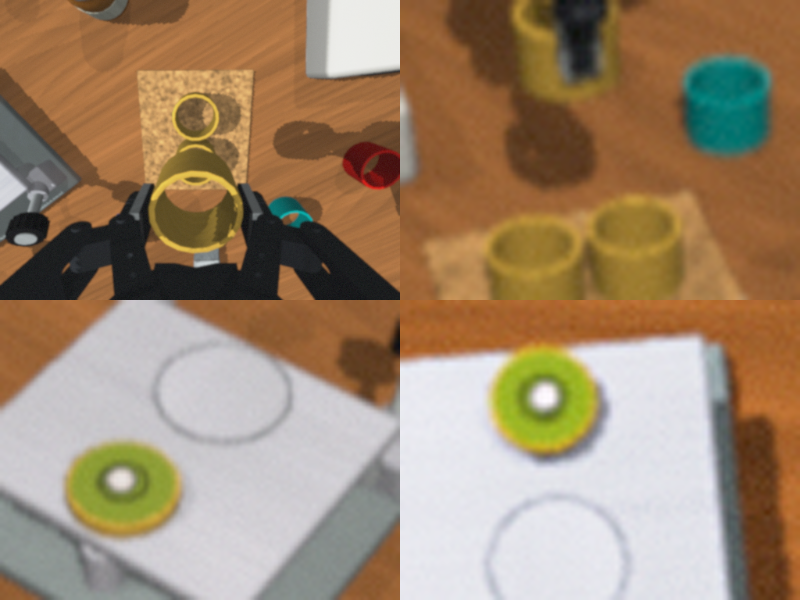

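View 10: the ring is held upright, both lower rings stand in place on the mat, and the bubble is still centred. The engraved circle's centre is at scene px (260.6,228.3) and top px (231.7,168.0).

```bash
python3 - <<'E'
from h import *
S=cam("scene");T=cam("top")
print(tri([(S,(260.6,228.3)),(T,(231.7,168.))]),onplane(S,(260.6,228.3),.067),onplane(T,(231.7,168.),.067))
plan(down(6.5),[.6415,-.0020,.165])
E
```

```text
(array([ 0.6413, -0.0012,  0.0632]), [np.float64(0.3202417603234255), np.float64(0.2601728708959192)]) [0.6438 0.0019 0.067 ] [ 0.6408 -0.002   0.067 ]
t 14.55 F [-0.5424  0.1795 -2.0468] w 0.0547 q [-34.6173  32.3745  92.3964   0.0036  55.1547  85.3633] 
turn 6 x [ 0.0006 -0.0017 -0.8844] 
shift 9 x [ 0.3362 -0.8012  0.0064]
```

arm_command([
  {"dx": 0,"dy": 0,"dz": 0,"wx": 0,"wy": 0,"wz": -0.88,"claw": -1},
  {"dx": 0,"dy": 0,"dz": 0,"wx": 0,"wy": 0,"wz": -0.88,"claw": -1},
  {"dx": 0,"dy": 0,"dz": 0,"wx": 0,"wy": 0,"wz": -0.88,"claw": -1},
  {"dx": 0,"dy": 0,"dz": 0,"wx": 0,"wy": 0,"wz": -0.88,"claw": -1},
  {"dx": 0,"dy": 0,"dz": 0,"wx": 0,"wy": 0,"wz": -0.88,"claw": -1},
  {"dx": 0,"dy": 0,"dz": 0,"wx": 0,"wy": 0,"wz": -0.88,"claw": -1},
])

```text
clock: 15.05
tcp_pos: [0.5539, -0.3023, 0.1664]
tool_rot: [[0.993, 0.115, -0.0], [0.115, -0.993, 0.0], [-0.0, -0.0, -1.0]]
ft_force: [-0.4, 0.6, -2.6]
width: 0.0551
```

arm_command([
  {"dx": 0.2,"dy": -0.4,"dz": 0,"wx": 0,"wy": 0,"wz": 0,"claw": -1},
  {"dx": 0.34,"dy": -0.8,"dz": 0,"wx": 0,"wy": 0,"wz": 0,"claw": -1},
  {"dx": 0.34,"dy": -0.8,"dz": 0,"wx": 0,"wy": 0,"wz": 0,"claw": -1},
  {"dx": 0.34,"dy": -0.8,"dz": 0,"wx": 0,"wy": 0,"wz": 0,"claw": -1},
  {"dx": 0.34,"dy": -0.8,"dz": 0,"wx": 0,"wy": 0,"wz": 0,"claw": -1},
  {"dx": 0.34,"dy": -0.8,"dz": 0,"wx": 0,"wy": 0,"wz": 0,"claw": -1},
  {"dx": 0.34,"dy": -0.8,"dz": 0,"wx": 0,"wy": 0,"wz": 0,"claw": -1},
  {"dx": 0.34,"dy": -0.8,"dz": 0,"wx": 0,"wy": 0,"wz": 0,"claw": -1},
  {"dx": 0.34,"dy": -0.8,"dz": 0,"wx": 0,"wy": 0,"wz": 0,"claw": -1},
  {"dx": 0.15,"dy": -0.4,"dz": 0,"wx": 0,"wy": 0,"wz": 0,"claw": -1},
])

```text
clock: 15.88
tcp_pos: [0.6448, 0.0008, 0.1662]
tool_rot: [[0.994, 0.112, -0.0], [0.112, -0.994, -0.001], [-0.0, 0.001, -1.0]]
ft_force: [0.1, -0.3, -2.7]
width: 0.0545
```

```bash
python3 - <<'E'
from h import *
plan(down(6.5),[.6418,-.0010,.110])
E
```

```text
t 15.88 F [ 0.1194 -0.2614 -2.6925] w 0.0545 q [-5.7791 33.5158 90.3054 -0.0528 56.1798 77.8192] 
turn 1 x [ 0.0062  0.0015 -0.01  ] 
shift 2 x [-0.0401  0.0178  0.7021]
```

arm_command([
  {"dx": -0.08,"dy": 0.04,"dz": 0.3,"wx": 0,"wy": 0,"wz": 0,"claw": -1},
  {"dx": 0,"dy": 0,"dz": 0.4,"wx": 0,"wy": 0,"wz": 0,"claw": -1},
  {"dx": 0,"dy": 0,"dz": 0.4,"wx": 0,"wy": 0,"wz": 0,"claw": -1},
  {"dx": 0,"dy": 0,"dz": 0.4,"wx": 0,"wy": 0,"wz": 0,"claw": -1},
  {"dx": 0,"dy": 0,"dz": 0.3,"wx": 0,"wy": 0,"wz": 0,"claw": -1},
  {"dx": 0,"dy": 0,"dz": 0.1,"wx": 0,"wy": 0,"wz": 0,"claw": -1},
  {"dx": 0,"dy": 0,"dz": 0,"wx": 0,"wy": 0,"wz": 0,"claw": -1},
])

```text
clock: 16.47
tcp_pos: [0.6412, -0.0049, 0.0903]
tool_rot: [[0.994, 0.11, -0.001], [0.11, -0.994, -0.001], [-0.001, 0.001, -1.0]]
ft_force: [0.4, -0.0, -2.1]
width: 0.0546
```

arm_command([
  {"dx": 0,"dy": 0,"dz": 0.05,"wx": 0,"wy": 0,"wz": 0,"claw": -1},
  {"dx": 0,"dy": 0,"dz": 0.05,"wx": 0,"wy": 0,"wz": 0,"claw": -1},
  {"dx": 0,"dy": 0,"dz": 0,"wx": 0,"wy": 0,"wz": 0,"claw": -1},
])

```text
clock: 16.72
tcp_pos: [0.6421, -0.005, 0.0885]
tool_rot: [[0.994, 0.11, 0.003], [0.11, -0.994, -0.002], [0.003, 0.002, -1.0]]
ft_force: [-0.1, 0.7, -2.4]
width: 0.0545
```

arm_command([
  {"dx": 0,"dy": -0.08,"dz": 0.05,"wx": 0,"wy": 0,"wz": 0,"claw": -1},
  {"dx": 0,"dy": 0,"dz": 0.05,"wx": 0,"wy": 0,"wz": 0,"claw": -1},
  {"dx": 0,"dy": 0,"dz": 0.05,"wx": 0,"wy": 0,"wz": 0,"claw": -1},
  {"dx": 0,"dy": 0,"dz": 0,"wx": 0,"wy": 0,"wz": 0,"claw": -1},
])

```text
clock: 17.05
tcp_pos: [0.6414, -0.0016, 0.0818]
tool_rot: [[0.994, 0.11, 0.002], [0.11, -0.994, -0.002], [0.002, 0.002, -1.0]]
ft_force: [-0.8, -0.8, -2.6]
width: 0.0549
```

arm_command([
  {"dx": 0,"dy": 0,"dz": 0.05,"wx": 0,"wy": 0,"wz": 0,"claw": -1},
  {"dx": 0,"dy": 0,"dz": 0,"wx": 0,"wy": 0,"wz": 0,"claw": -1},
])

```text
clock: 17.22
tcp_pos: [0.6417, -0.0018, 0.0804]
tool_rot: [[0.994, 0.11, 0.003], [0.11, -0.994, -0.002], [0.003, 0.002, -1.0]]
ft_force: [-1.6, 0.0, -1.0]
width: 0.0543
```

arm_command([
  {"dx": 0,"dy": 0,"dz": 0.04,"wx": 0,"wy": 0,"wz": 0,"claw": -1},
  {"dx": 0,"dy": 0,"dz": 0,"wx": 0,"wy": 0,"wz": 0,"claw": -1},
  {"dx": 0,"dy": 0,"dz": 0,"wx": 0,"wy": 0,"wz": 0,"claw": -1},
])

```text
clock: 17.47
tcp_pos: [0.6418, -0.0017, 0.0801]
tool_rot: [[0.994, 0.11, 0.004], [0.11, -0.994, -0.002], [0.003, 0.002, -1.0]]
ft_force: [-5.9, 1.4, 13.9]
width: 0.0548
```

```bash
python3 - <<'E'
from h import *
s=robot.state();print(s["tcp_pos"],s["ft_force"],s["moment"])
im,W=shot("w7");sc,S=shot("s7","scene");t,T=shot("t7","top")
def c(im,x,y,w,h): return cv2.resize(im[y:y+h,x:x+w],(400,300),interpolation=cv2.INTER_CUBIC)
A=np.vstack([np.hstack([cv2.resize(im,(400,300)),c(sc,225,190,72,54)]),np.hstack([c(sc,205,205,100,75),c(t,200,115,80,60)])])
cv2.imwrite("pics/v11.png",A)
E
```

```text
[ 0.6418 -0.0017  0.0801] [-5.9029  1.3811 13.922 ] [-0.0367  0.8915 -0.0416]
```

View pics/v11.png

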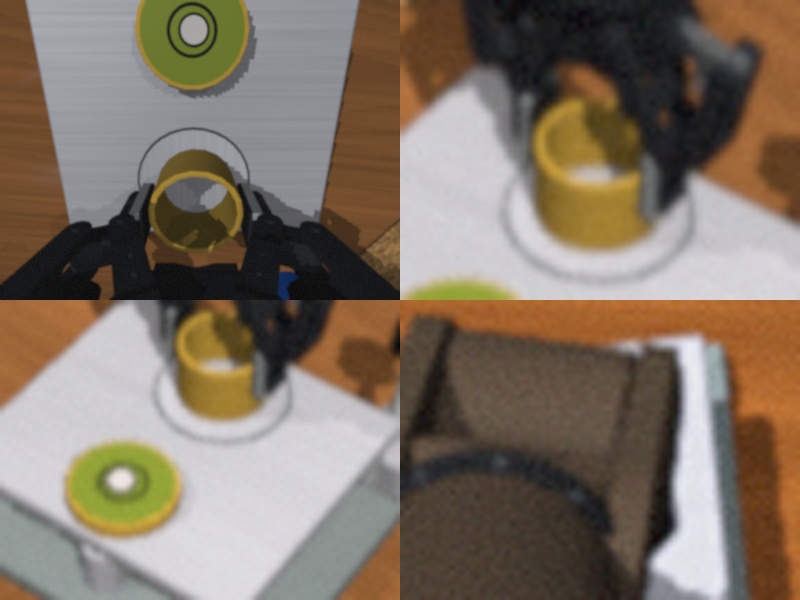

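View 11: the ring is on the plate and inside the engraved circle, about 2 mm off its middle, with 14 N of contact. The bubble is centred. I'm releasing.

arm_command([
  {"dx": 0,"dy": 0,"dz": -0.02,"wx": 0,"wy": 0,"wz": 0,"claw": -1},
  {"dx": 0,"dy": 0,"dz": 0,"wx": 0,"wy": 0,"wz": 0,"claw": 0.5},
  {"dx": 0,"dy": 0,"dz": 0,"wx": 0,"wy": 0,"wz": 0,"claw": 0.7},
  {"dx": 0,"dy": 0,"dz": 0,"wx": 0,"wy": 0,"wz": 0,"claw": 1},
  {"dx": 0,"dy": 0,"dz": 0,"wx": 0,"wy": 0,"wz": 0,"claw": 1},
  {"dx": 0,"dy": 0,"dz": 0,"wx": 0,"wy": 0,"wz": 0,"claw": 1},
  {"dx": 0,"dy": 0,"dz": 0,"wx": 0,"wy": 0,"wz": 0,"claw": 1},
])

```text
clock: 18.2
tcp_pos: [0.6416, -0.0018, 0.0792]
tool_rot: [[0.994, 0.11, 0.002], [0.11, -0.994, -0.002], [0.002, 0.002, -1.0]]
ft_force: [-0.4, -0.8, -0.2]
width: 0.0854
```

arm_command([
  {"dx": 0,"dy": 0,"dz": -0.3,"wx": 0,"wy": 0,"wz": 0,"claw": 1},
  {"dx": 0,"dy": 0,"dz": -0.5,"wx": 0,"wy": 0,"wz": 0,"claw": 1},
  {"dx": 0,"dy": 0,"dz": -0.6,"wx": 0,"wy": 0,"wz": 0,"claw": 1},
  {"dx": 0,"dy": 0,"dz": -0.6,"wx": 0,"wy": 0,"wz": 0,"claw": 1},
  {"dx": 0,"dy": 0,"dz": -0.6,"wx": 0,"wy": 0,"wz": 0,"claw": 1},
  {"dx": 0,"dy": 0,"dz": -0.6,"wx": 0,"wy": 0,"wz": 0,"claw": 1},
  {"dx": 0,"dy": 0,"dz": 0,"wx": 0,"wy": 0,"wz": 0,"claw": 1},
  {"dx": 0,"dy": 0,"dz": 0,"wx": 0,"wy": 0,"wz": 0,"claw": 1},
  {"dx": 0,"dy": 0,"dz": 0,"wx": 0,"wy": 0,"wz": 0,"claw": 1},
])

```text
clock: 18.95
tcp_pos: [0.641, -0.0015, 0.2073]
tool_rot: [[0.994, 0.11, 0.002], [0.11, -0.994, -0.002], [0.002, 0.002, -1.0]]
ft_force: [0.1, -0.8, -0.0]
width: 0.0857
```

```bash
python3 - <<'E'
from h import *
s=robot.state();print(s["clock"],s["tcp_pos"],s["ft_force"],s["width"])
im,W=shot("w8");sc,S=shot("s8","scene")
def c(im,x,y,w,h): return cv2.resize(im[y:y+h,x:x+w],(400,300),interpolation=cv2.INTER_CUBIC)
u=proj(W,[.6418,-.001,.067]);print(u)
x=int(np.clip(u[0]-100,0,312));y=int(np.clip(u[1]-80,0,234));print(x,y)
A=np.vstack([np.hstack([cv2.resize(im,(400,300)),c(im,x,y,200,150)]),np.hstack([c(sc,205,205,100,75),c(sc,165,120,80,60)])])
cv2.imwrite("pics/v12.png",A)
E
```

```text
18.95 [ 0.641  -0.0015  0.2073] [ 0.0969 -0.7674 -0.0276] 0.08572141761066508
[249.0497 175.8775]
149 95
```

View pics/v12.png

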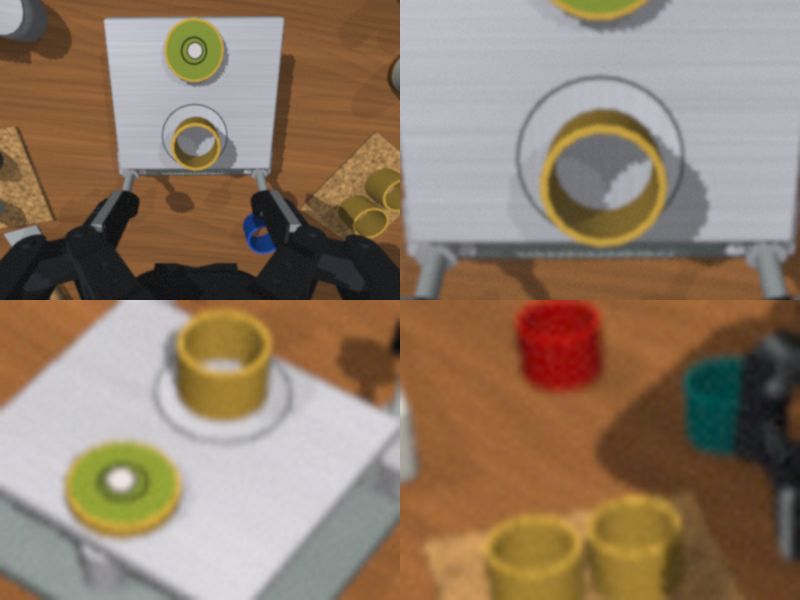

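View 12: the ring stands inside the circle with its rim centre at (603,184) in the wrist crop. The bubble is inside its black circle, and the lower rings are unchanged. One numeric check, then hand-in.

```bash
python3 - <<'E'
from h import *
W=load("w8");S=cam("scene")
print("ring S,W",onplane(S,(261,216),.107),onplane(W,(250.75,187),.107),tri([(S,(261,216)),(W,(250.75,187))]))
print("spot S,W",onplane(S,(260.6,228.25),.067),onplane(W,(249.25,173.5),.067))
robot.job_done();print(robot.state()["clock"])
E
```

```text
ring S,W [0.6429 0.0012 0.107 ] [ 0.6429 -0.0024  0.107 ] (array([ 0.6408, -0.0019,  0.1031]), [np.float64(0.45004557309186366), np.float64(1.2089920712185471)])
spot S,W [0.6437 0.0018 0.067 ] [ 0.6442 -0.0009  0.067 ]
the job is handed in; nothing more can be done
the job is handed in; nothing more can be done
```

The task is done and handed in at about 19 s of the 58 s allowed. I turned the left knob about 1.1 rad anticlockwise and the right knob about 1.5 rad clockwise, lifted the brass ring straight up off the pile, and set it down upright in the engraved circle. The arm then backed off to about 0.2 m above the bench.

**Bubble:** about 1 mm from the vial's centre after levelling, and still wholly inside the black circle in the last picture.

**Ring:** the two camera views put its centre within 1–2 mm of the circle's middle. It stands upright and was released after a soft contact of about 14 N.

**Other parts:** the two lower rings look unmoved in the last pictures. I never went near the crucible or the counterweight, but did not check their positions again at the end.

**Disagreements:**
- The scene and wrist cameras differ by about 3–4 mm in y, but they agree on where the ring sits relative to the circle.
- Two-camera heights came out about 4 mm lower than the stated ones, at 0.063 m for the plate and 0.103 m for the ring's rim.
- The first call was refused because keys were missing.
- The turn to vertical over the pile was cut short by joint speed and finished before the grasp.

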